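# Empty a deli cup and fit its double lid, then lift off the cover

## Robot

A 6-joint arm with a two-finger parallel gripper is mounted at the origin on the work surface. World frame = base frame: x ahead of the robot, y to its left, z up, the work surface at z = 0. Lengths are in mm, angles in rad, forces in N, time in s.
With the tool pointing down it reaches from about 350 to 875 mm from the base axis. Payload 4.2 kg.
Tool frame: the origin (TCP) lies at the very end of the fingers, on their centre line; the grasp point (between the pads) lies 19 mm behind it; z points along the fingers, y is the line along which they close (so a half turn about z gives the same grasp; the last joint's range is limited). The gripper opens to 85 mm and grips with 20 to 120 N. Pads are 22 mm wide; open, the fingers measure 114 mm over their backs; the gripper's body (76 mm by 85 mm) begins 54 mm behind the grasp point. The pads swing forward as they close: fully open they stand 13 mm farther back than shut.
Start: joints at [-0.978, 0.385, 0.008, 0, -1.194, -0.259], TCP at [204.787, -590.476, 231.312] pointing down, gripper open.
Joint ranges: [-3.14, 3.14], [-1.21, 2.06], [-1.07, 1.41], [-3.16, 2.05], [-2.99, -0.16], [-3.1, 3.1]. Speed limits (rad/s): [2.79, 2.79, 3.14, 3.14, 3.14, 3.14].

## Interface

Orientations are given as a unit quaternion [x, y, z, w].
In Python, from bench import arm, optics gives the robot as it stands. The module is installed in compiled form; this text tells all that it offers.
- The arm moves only by the tool step_arm, never from a script. Its argument "motion" is a list of rows, each an object with "dr": the turn, a rotation vector about the tool's x, y, z in units of 8 degrees (1.0 is 8 degrees), a list of three; "slide": the shift along the tool's x, y, z in mm, a list of three; "jaw": the finger opening in mm, from 0 to 85.4. A call has exactly 8 rows; each row is the pose to reach, as a shift and turn from the pose commanded when the call began, along the tool's axes at that moment; what a row does not reach only later rows make up. A row lasts 1/8 s, in which the tool goes at most 62.5 mm and 10.7 degrees, less where a joint would pass 70% of its speed; a pose out of reach is approached as far as the arm can. A call with a gripper value outside its range is refused whole. The fingers move at their own pace and stop on an object; the grip force is fixed at half the most. Time passes only in rows, so rows that repeat a pose let the fingers close, or fill a call up. It gives the time, the measured TCP pose, the force, the opening and the grip force at its end, in the units of the state.
- arm.read_state(): the state, without advancing time (a new reading comes with each control period).
- optics.get_image(name): name is "scene" or "top" or "wrist"; returns the picture (384x512x3 uint8, blue, green, red); there is no depth.
- optics.camera_info(name): a dict with "camera_matrix" (3x3 intrinsics, pixels), "view" (4x4, takes a point from world to camera coordinates); the wrist camera has in their place "T_tool_cam" (4x4, takes a point from camera to tool coordinates, whose origin is the TCP and whose axes are the flange's). Camera axes: x right, y up, looking along -z (the intrinsics and any distortion apply to the point x, -y, -z); pixel columns grow to the right and rows downward; lengths in mm; the calibration is good to about 2 mm. The wrist camera is an equidistant fisheye: a pixel r from the principal point sees the ray r / f radians off the axis. A picture is of the moment at which its call begins: read the wrist's pose just before it. camera_info takes no time and is no camera call.
- arm.job_done(): hands the job in; it is judged then, once.
The state is a dict: "clock": time; "joints": joint angles; "joint_vel": joint speeds; "joint_efforts": joint torques, N m; "position": TCP position; "ee_rot": TCP orientation; "contact_force": force on the tool from outside, world axes, zero at the start; "wrist_torque": the same for the moment, N m; "gripper_width": finger opening in mm; "grasp_force": force on a finger pad.
Only numpy, scipy, OpenCV 4.12 (cv2) and the standard library are available. Lean on these libraries where they do the work, as an engineer would, in place of code of your own. Each camera call takes 0.05 s, during which the arm holds its last target. There are 200 camera calls.

## Task

Tip the four stones out of the deli cup that holds them into the green dish, and stand the cup upright again in the rack bay it came from. Then set the nested pair of lids together on that cup, the outer lid staying in the inner one all the way, let go, and lift the outer lid alone by its knob, leaving the inner lid undisturbed on the cup. Finish while holding the outer lid still and level, about 10 cm straight above the inner lid; leave the dish, the rack's other cups and everything else where they are.

Things in the scene. Friction and masses are not known exactly. Their poses are not given: they have to be found in the camera images.
- cup_center (a point): Clear deli cup 65 mm high, open on top; of three equal cups the one holding the stones. Outside 48 mm wide at the foot, 56 mm from 40 mm height up to the rim; wall 2.5 mm, floor 4 mm; 40 g. Point on its axis half-way up, 32.5 mm from foot and rim; z to the mouth. Stones roll out once it is tipped past level (95 to 115 degrees from upright).
- rack: Low grey plastic rack, fixed, 330 mm long (its y), 70 mm wide (its x), 18 mm high; origin under its centre. Three square bays, 62 mm inside, with 6 mm floor, centres at y = -110, 0 and +110 mm; each holds one cup, its foot 6 mm above the shelf. The full cup may be in any bay. 54 mm free between neighbouring cups.
- dish: Green ceramic dish, a round shallow bowl 140 mm across the rim and 40 mm high, 0.5 kg, loose on the shelf; origin at the centre of its underside.
- inner_center (a point): Inner lid, white plastic. Straight-sided flange 63 mm wide, 14 mm high (grip here to carry both lids), over a plug 45 mm wide, 12 mm deep, that enters the cup's 51 mm mouth until the flange sits on the rim. Point on the axis at mid-flange: 19 mm above the plug's foot, 7 mm above the flange's underside; z up. In its top a recess 56 mm wide, 8 mm deep holds the outer lid. 60 g.
- outer_knob (a point): Outer lid, bare aluminium: disc 52 mm wide, 8 mm thick, lying loose in the inner lid's recess, its top level with the inner lid's, with an upright round knob 18 mm wide, 26 mm high. Point on the axis at half the knob's height, 13 mm above the disc; nested, 20 mm above the inner lid's point. z up. 50 g. Pulled by the knob it comes up alone.
- stone0_center (a point): One of four round grey stones, 19 mm in diameter, 11 g, lying in the full cup at the start; its centre.
- stone1_center (a point): One of four round grey stones, 19 mm in diameter, 11 g, lying in the full cup at the start; its centre.
- stone2_center (a point): One of four round grey stones, 19 mm in diameter, 11 g, lying in the full cup at the start; its centre.
- stone3_center (a point): One of four round grey stones, 19 mm in diameter, 11 g, lying in the full cup at the start; its centre.
- spare_cup_a_center (a point): Empty deli cup of the same size in another bay of the rack; leave alone. Point half-way up its axis.
- spare_cup_b_center (a point): The other empty deli cup in the rack; leave alone. Point half-way up its axis.
- hemostat: Steel hemostat clamp lying flat, 140 mm long (its x), 55 mm wide over the finger rings, 6 mm high; leave alone. Origin under its middle.
- hide: Cork tube hide lying on its side, 120 mm long (its x), 70 mm high; leave alone. Origin under its middle.
- jar: Supplement jar, 52 mm in diameter, 85 mm high, upright; leave alone. Origin at its foot.
Things that resemble listed ones, but are neither listed nor needed, are in the scene too. What is shaped like the part that bears cup_center but purple, turquoise or yellow is not meant.

How it is judged:
By the outcome, as a careful person would: the job done as asked, in the order asked, and still so for the second after the job is handed in, while the arm keeps its last pose, push and grip.
It also fails if it takes over 72 s, if anything falls off the work surface, if the arm or the gripper's body presses on something with over 40 N, if the wrist force passes 120 N, or if a joint passes its speed limit or range.

## Working session

There is one attempt and no reset: what is moved stays moved. The work goes in short steps, Python scripts to look and compute and a tool call to move; the robot and the scene stay as the last step left them, time stands still between calls to the robot, and variables do not carry over. Pictures are saved under pics/ and viewed, at most 10 in all, crops included, and the job is handed in when it is done.

Besides the shell and the picture viewer there is one more tool, called after ">>>" as name(argument=value, ...), one argument or row to a line, values as JSON. step_arm: Moves the arm, as the interface text tells. Its arguments: {"type":"object","properties":{"motion":{"type":"array","items":{"type":"object","properties":{"dr":{"type":"array","items":{"type":"number"}},"slide":{"type":"array","items":{"type":"number"}},"jaw":{"type":"number"}}}}},"required":["motion"]}

```bash
mkdir -p pics
python3 - <<'E'
from bench import arm, optics
import cv2,numpy as np
s=arm.read_state();print(s)
for n in ("scene","top"):
    cv2.imwrite(f"pics/{n}0.png",optics.get_image(n))
for n in ("scene","top","wrist"): print(n,optics.camera_info(n))
E
```

```text
{'clock': 0.0, 'joints': array([-9.78420751e-01,  3.85559895e-01,  6.61203145e-03, -4.74969084e-04,
       -1.19403071e+00, -2.58598819e-01]), 'joint_vel': array([-5.40300844e-05, -2.08038193e-03,  2.10695389e-03, -5.23678781e-05,
        1.34329196e-03,  1.81323641e-05]), 'joint_efforts': array([-8.69290943e-04, -3.92286265e+01,  1.88408464e+01,  4.18639138e+00,
       -4.61252770e-03,  4.60739457e-06]), 'position': array([ 204.57089522, -589.94127137,  230.21775739]), 'ee_rot': array([-1.66028267e-01,  9.86120366e-01,  1.08494496e-03, -2.49325500e-04]), 'contact_force': array([-0.00031019,  0.00377373,  0.23551562]), 'wrist_torque': array([ 0.01024583, -0.00399119, -0.02860628]), 'grasp_force': 0.0, 'gripper_width': 85.27094289906942}
scene {'camera_matrix': array([[470.16220533,   0.        , 254.61464933],
       [  0.        , 470.16220533, 191.15385915],
       [  0.        ,   0.        ,   1.        ]]), 'view': array([[-7.26605132e-01,  6.86794069e-01,  1.89443694e-02,
         4.33257757e+02],
       [-5.04141765e-01, -5.51692779e-01,  6.64436722e-01,
         2.77048889e+0
[... 537 characters left out ...]
 [-8.99245013e-02,  3.23126217e-03,  9.95943343e-01,
        -1.09676124e+03],
       [ 0.00000000e+00,  0.00000000e+00,  0.00000000e+00,
         1.00000000e+00]])}
wrist {'camera_matrix': array([[297.31863964,   0.        , 255.96005516],
       [  0.        , 297.31863964, 188.18493754],
       [  0.        ,   0.        ,   1.        ]]), 'T_tool_cam': array([[ 8.40578739e-04,  9.55134145e-01,  2.96172346e-01,
         7.59518321e+01],
       [ 9.99999571e-01, -9.17919514e-04,  1.22083955e-04,
        -1.40747664e+00],
       [ 3.88468929e-04,  2.96172116e-01, -9.55134507e-01,
        -1.43088452e+02],
       [ 0.00000000e+00,  0.00000000e+00,  0.00000000e+00,
         1.00000000e+00]])}
```

View pics/scene0.png

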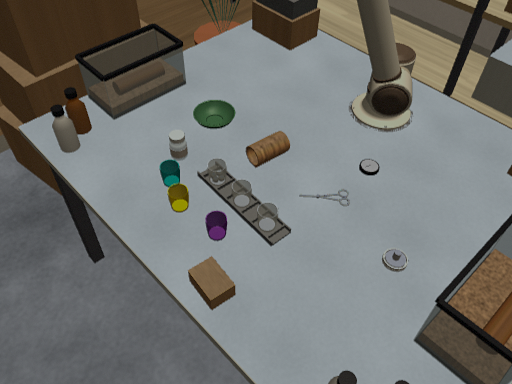

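View pics/top0.png

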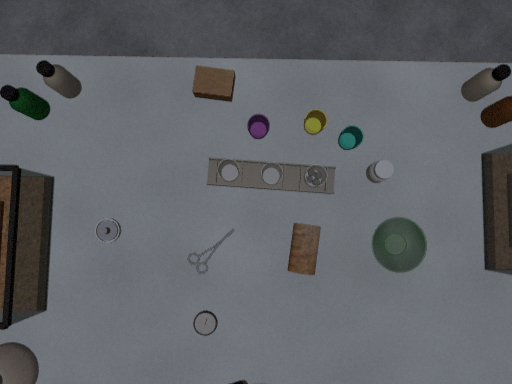

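Candidates in the top view:
- **Cups:** clear at (316,176), which seems to hold the stones, with empty clear ones at (229,171) and (271,174). Decoys are purple (258,126), yellow (315,121) and turquoise (350,137).
- **Lids:** (108,230) with a knob, and a black-rimmed disc at (205,323).
- **Dish:** (399,245).

I'm choosing cup (316,176) and lids (108,230), and checking both in one crop.

```bash
cat > h.py <<'E'
import numpy as np,cv2
from bench import arm,optics
from scipy.spatial.transform import Rotation as R
def ray(n,u,v):
    c=optics.camera_info(n);K=c["camera_matrix"];V=c["view"]
    d=np.array([(u-K[0,2])/K[0,0],-(v-K[1,2])/K[1,1],-1.])
    return -V[:3,:3].T@V[:3,3], V[:3,:3].T@d
def plane(n,u,v,z):
    o,d=ray(n,u,v); return o+d*(z-o[2])/d[2]
def tri(*a):
    A=np.zeros((3,3));b=np.zeros(3)
    for n,u,v in a:
        o,d=ray(n,u,v);d=d/np.linalg.norm(d);M=np.eye(3)-np.outer(d,d);A+=M;b+=M@o
    return np.linalg.solve(A,b)
def proj(n,p):
    c=optics.camera_info(n);q=c["view"][:3,:3]@p+c["view"][:3,3];K=c["camera_matrix"]
    return K[0,0]*q[0]/-q[2]+K[0,2],K[1,1]*-q[1]/-q[2]+K[1,2]
def wproj(p,s):
    c=optics.camera_info("wrist");T=c["T_tool_cam"];K=c["camera_matrix"]
    t=R.from_quat(s["ee_rot"]).inv().apply(np.asarray(p)-s["position"])
    q=T[:3,:3].T@(t-T[:3,3]);x=np.array([q[0],-q[1]]);r=np.hypot(*x);th=np.arctan2(r,-q[2])
    return K[:2,2]+K[0,0]*th*x/r
def wray(u,v,s):
    c=optics.camera_info("wrist");T=c["T_tool_cam"];K=c["camera_matrix"]
    x=np.array([u,v])-K[:2,2];r=np.hypot(*x);th=r/K[0,0];x=x/max(r,1e-9)*np.sin(th)
    d=T[:3,:3]@np.array([x[0],-x[1],-np.cos(th)]);Q=R.from_quat(s["ee_rot"])
    return s["position"]+Q.apply(T[:3,3]),Q.apply(d)
def wplane(u,v,z,s):
    o,d=wray(u,v,s);return o+d*(z-o[2])/d[2]
E
python3 - <<'E'
from h import *
t=cv2.imread("pics/top0.png");s=cv2.imread("pics/scene0.png")
def c(i,x,y,w=32,k=6.25): return cv2.resize(i[y-w:y+w,x-w:x+w],(400,300) if 0 else (300,300),interpolation=cv2.INTER_CUBIC)
m=np.vstack([np.hstack([c(t,300,174),c(t,108,230)]),np.hstack([c(s,225,180),c(s,395,259)])])
cv2.imwrite("pics/crop1.png",m)
# dish: green mask
for n,i in(("top",t),("scene",s)):
    hsv=cv2.cvtColor(i,cv2.COLOR_BGR2HSV);g=cv2.inRange(hsv,(45,60,30),(85,255,255))
    k,l,st,ce=cv2.connectedComponentsWithStats(g)
    for j in range(1,k):
        if st[j,4]>150: print(n,st[j],ce[j])
for n,u,v,z in(("top",316,176,71),("top",229,171,71),("top",271,174,71),("top",108,230,26),("scene",395,259,26),("top",399,245,40),("top",305,249,35),("top",381,171,85),("top",208,175,18),("top",335,181,18)): print(n,u,v,plane(n,u,v,z).round())
E
```

```text
top [  9  88  41  32 612] [ 27.96078431 104.25490196]
top [373 229  21  31 177] [381.79096045 243.25988701]
scene [193 100  42  28 895] [213.80558659 113.14413408]
top 316 176 [ 626. -127.   71.]
top 229 171 [634.  87.  71.]
top 271 174 [629. -17.  71.]
top 108 230 [485. 391.  26.]
scene 395 259 [487. 398.  26.]
top 399 245 [ 460. -339.   40.]
top 305 249 [ 446. -105.   35.]
top 381 171 [ 639. -283.   85.]
top 208 175 [630. 144.  18.]
top 335 181 [ 620. -183.   18.]
```

View pics/crop1.png

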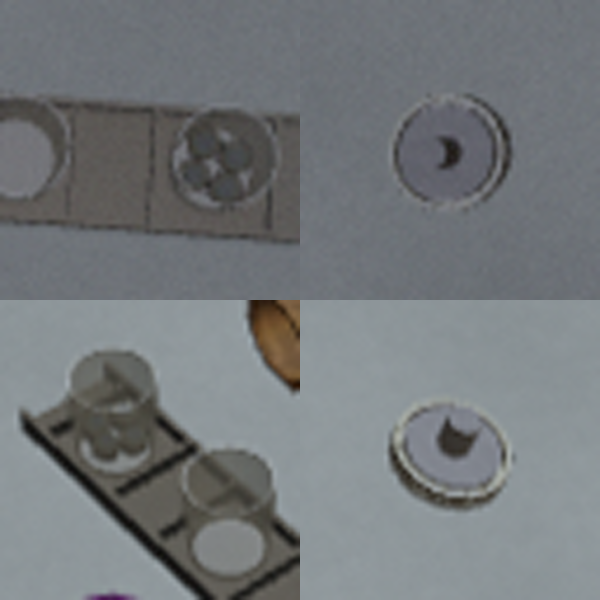

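The crop confirms four stones in the clear cup at top-view (316,176). The white lid with the aluminium disc and knob is at (108,230). I'll move to a viewing pose near the cup.

```bash
cat >> h.py <<'E'
def rot(tilt,yaw):  # yaw: closing axis y turned from world y; tilt: tool leans so fingers point outward
    t,a=np.radians([tilt,yaw]);f=np.array([np.cos(a),np.sin(a),0]);y=np.array([-np.sin(a),np.cos(a),0])
    z=np.array([0,0,-np.cos(t)])+np.sin(t)*f
    return R.from_matrix(np.c_[np.cross(y,z),y,z])
def go(p,tilt,yaw,s=None):
    s=s or arm.read_state();Q=R.from_quat(s["ee_rot"]);
    print("slide",Q.inv().apply(np.asarray(p)-s["position"]).round(1),"dr",(np.degrees((Q.inv()*rot(tilt,yaw)).as_rotvec())/8).round(3))
E
python3 -c "
from h import *
go([540,-128,220],0,-1.75)
print(tri(('top',315.8,175.7),('scene',217.1,165)))"
```

```text
slide [-468.2  326.7   10.9] dr [ 0.014 -0.003  2.608]
[ 626.46355014 -126.54038342   65.44461341]
```

>>> step_arm(
  motion=[
    {"slide": [-50,35,1],"dr": [0,0,0.3],"jaw": 85},
    {"slide": [-102,70,2],"dr": [0,0,0.6],"jaw": 85},
    {"slide": [-154,107,4],"dr": [0,0,1],"jaw": 85},
    {"slide": [-206,143,5],"dr": [0,0,1.3],"jaw": 85},
    {"slide": [-258,180,6],"dr": [0,0,1.6],"jaw": 85},
    {"slide": [-310,216,8],"dr": [0,0,2],"jaw": 85},
    {"slide": [-362,253,9],"dr": [0,0,2.3],"jaw": 85},
    {"slide": [-410,287,10],"dr": [0,0,2.6],"jaw": 85},
  ],
)

```text
clock: 1.1
position: [497.6, -184.7, 221.1]
ee_rot: [0.015, 1.0, 0.0, -0.0]
contact_force: [0.1, -1.4, 0.7]
gripper_width: 85.1
grasp_force: 0.0
```

>>> step_arm(
  motion=[
    {"slide": [-35,20,0],"dr": [0,0,0],"jaw": 76},
    {"slide": [-68,20,0],"dr": [0,0,0],"jaw": 76},
    {"slide": [-68,20,0],"dr": [0,0,0],"jaw": 76},
    {"slide": [-68,20,0],"dr": [0,0,0],"jaw": 76},
    {"slide": [-68,20,0],"dr": [0,0,0],"jaw": 76},
    {"slide": [-68,20,0],"dr": [0,0,0],"jaw": 76},
    {"slide": [-68,20,0],"dr": [0,0,0],"jaw": 76},
    {"slide": [-68,20,0],"dr": [0,0,0],"jaw": 76},
  ],
)

```text
clock: 2.1
position: [565.3, -168.7, 221.5]
ee_rot: [0.015, 1.0, 0.0, 0.0]
contact_force: [-0.0, -0.4, -0.5]
gripper_width: 75.6
grasp_force: 0.0
```

Run:
```python
from h import *
s=arm.read_state();print(s["clock"],s["position"],s["ee_rot"],s["gripper_width"],s["joints"])
i=optics.get_image("wrist");cv2.imwrite("pics/w1.png",i)
print(wproj([626,-127,71],s),wproj([622,-128,6],s))
```

```text
2.1 [ 565.33644415 -168.74323975  221.53730634] [1.47157573e-02 9.99891707e-01 2.23224790e-05 1.39752345e-04] 75.64862085644336 [-1.58063655e-02  3.32217857e-01 -9.65603723e-02 -4.94300421e-05
 -1.14173864e+00 -1.58440198e+00]
[297.15148463 226.4898076 ] [289.95925642 202.69879332]
```

View pics/w1.png

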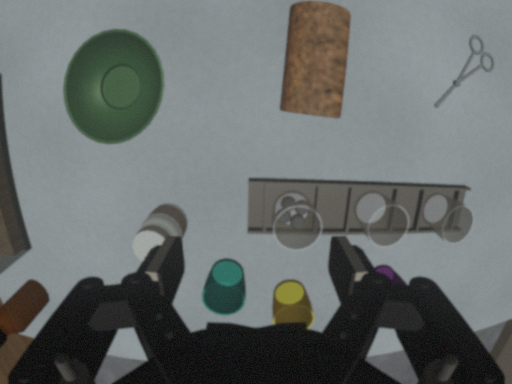

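Stones' cup rim is centred at about (298,227), within 1 px of the prediction. The fingertips show near (181,238) and (332,238). I'll refine the rim position and check how far back the tips stand.

```bash
python3 - <<'E'
from h import *
s=arm.read_state();Q=R.from_quat(s["ee_rot"])
for z in(0,-5,-10,-15):
  print(z,[wproj(s["position"]+Q.apply([x,y,z]),s).round(1) for y in(37.8,-37.8) for x in (-11,11)])
c=wplane(298,227,71,s);print(c, wplane(273,227,71,s),wplane(323,227,71,s))
def tgt(g,tilt,yaw): return np.array(g)+19*rot(tilt,yaw).as_matrix()[:,2]
go(tgt([600,-127,150],35,-1.75),35,-1.75)
go(tgt([626,-127,56],35,-1.75),35,-1.75)
E
python3 -c "
import cv2;i=cv2.imread('pics/w1.png')[215:305,130:390];cv2.imwrite('pics/w1c.png',cv2.resize(i,None,fx=3,fy=3))"
```

```text
0 [array([325.1, 259.1]), array([329. , 223.9]), array([191.6, 259.1]), array([188.1, 223.8])]
-5 [array([327. , 263.6]), array([331.1, 227.8]), array([189.9, 263.7]), array([186.1, 227.7])]
-10 [array([328.9, 268.4]), array([333.4, 231.9]), array([188.1, 268.5]), array([184. , 231.9])]
-15 [array([330.9, 273.5]), array([335.7, 236.2]), array([186.2, 273.6]), array([181.8, 236.2])]
[ 626.64661447 -126.03128187   71.        ] [ 625.60888639 -153.40828471   71.        ] [627.93410715 -97.96283917  71.        ]
slide [-44.3  42.7  87. ] dr [ 3.000e-03 -4.374e+00  8.000e-03]
slide [-70.2  43.5 181. ] dr [ 3.000e-03 -4.374e+00  8.000e-03]
```

View pics/w1c.png

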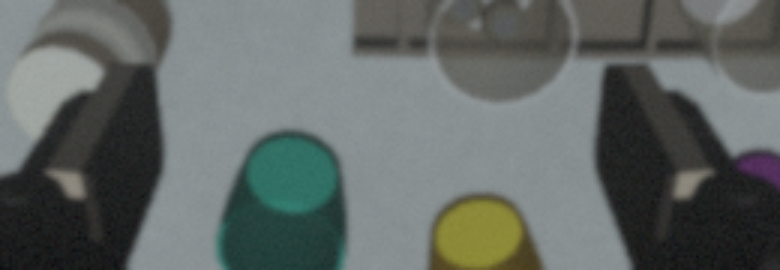

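TCP is defined with the jaws shut: at 76 mm opening the tips stand about 13 mm back, so I'll compensate for that.

Run:
```python
from h import *
def tgt(g,tilt,yaw,b): return np.array(g)+b*rot(tilt,yaw).as_matrix()[:,2]
go(tgt([590,-126.3,135],35,-1.75,25),35,-1.75)
s=arm.read_state();s["ee_rot"]=rot(35,-1.75).as_quat();s["position"]=tgt([590,-126.3,135],35,-1.75,25)
go(tgt([626,-126.3,55],35,-1.75,25),35,-1.75,s)
```

```text
slide [-37.7  43.1 107. ] dr [ 3.000e-03 -4.374e+00  8.000e-03]
slide [16.4  1.1 86.2] dr [0. 0. 0.]
```

>>> step_arm(
  motion=[
    {"slide": [-6,8,12],"dr": [0,-0.7,0],"jaw": 78},
    {"slide": [-12,16,28],"dr": [0,-1.4,0],"jaw": 78},
    {"slide": [-18,24,44],"dr": [0,-2.1,0],"jaw": 78},
    {"slide": [-24,32,60],"dr": [0,-2.8,0],"jaw": 78},
    {"slide": [-30,38,78],"dr": [0,-3.5,0],"jaw": 78},
    {"slide": [-37,43,94],"dr": [0,-4.1,0],"jaw": 78},
    {"slide": [-38,43,107],"dr": [0,-4.375,0],"jaw": 78},
    {"slide": [-38,43,107],"dr": [0,-4.375,0],"jaw": 78},
  ],
)

```text
clock: 3.15
position: [608.1, -144.4, 123.8]
ee_rot: [0.008, 0.956, 0.019, 0.292]
contact_force: [0.8, -0.3, 0.2]
gripper_width: 77.9
grasp_force: 0.0
```

Run:
```python
from h import *
s=arm.read_state();print(s["position"],s["joints"].round(3))
go(np.array([626,-126.3,55])+25*rot(35,-1.75).as_matrix()[:,2],35,-1.75)
```

```text
[ 608.1010669  -144.42985063  123.79378785] [ 0.007  0.312 -0.507 -0.179 -0.161 -1.427]
slide [23.6 14.1 92.6] dr [ 0.354 -0.135 -0.013]
```

Run:
```python
from h import *
cv2.imwrite("pics/s2.png",cv2.resize(optics.get_image("scene")[0:330,100:512],None,fx=1.8,fy=1.8))
```

```text
(no output)
```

View pics/s2.png

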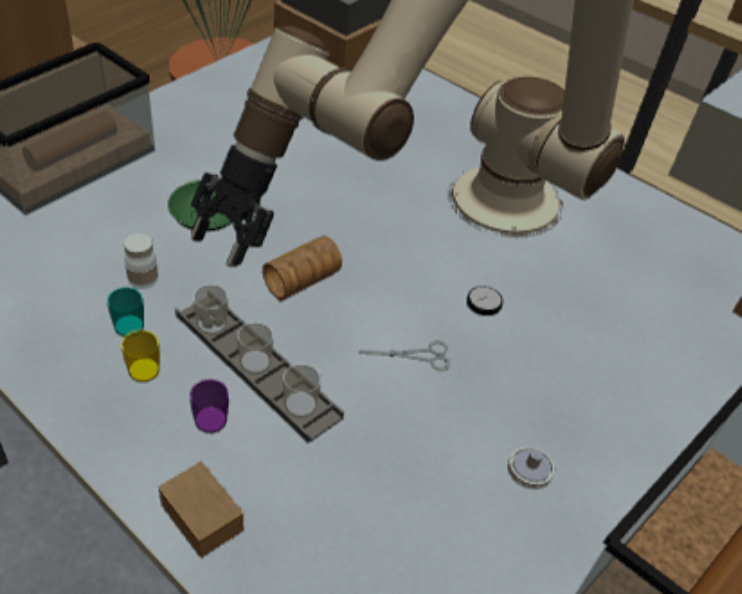

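The arm has a 160 mm lateral wrist offset (forearm to the left of the tool), and joint 5 limits forward tilt. I'll use 20° instead.

Run:
```python
from h import *
go(np.array([620,-126.3,130])+25*rot(20,-1.75).as_matrix()[:,2],20,-1.75)
```

```text
slide [-6.  17.  26.8] dr [0.35  1.745 0.052]
```

>>> step_arm(
  motion=[
    {"slide": [-2,4,4],"dr": [0.05,0.4,0],"jaw": 78},
    {"slide": [-3,8,8],"dr": [0.1,0.8,0],"jaw": 78},
    {"slide": [-4,12,12],"dr": [0.2,1.2,0],"jaw": 78},
    {"slide": [-6,17,20],"dr": [0.35,1.75,0.05],"jaw": 78},
    {"slide": [-6,17,20],"dr": [0.35,1.75,0.05],"jaw": 78},
    {"slide": [-6,17,20],"dr": [0.35,1.75,0.05],"jaw": 78},
    {"slide": [-6,17,20],"dr": [0.35,1.75,0.05],"jaw": 78},
    {"slide": [-6,17,20],"dr": [0.35,1.75,0.05],"jaw": 78},
  ],
)

```text
clock: 4.2
position: [623.6, -126.6, 111.8]
ee_rot: [0.015, 0.985, -0.002, 0.173]
contact_force: [0.9, 0.2, 0.6]
gripper_width: 77.9
grasp_force: 0.0
```

Run:
```python
from h import *
s=arm.read_state();print(s["position"],s["joints"].round(3))
go(np.array([620,-126.3,130])+25*rot(20,-1.75).as_matrix()[:,2],20,-1.75)
s["position"]=np.array([626,-126.3,130])+25*rot(20,-1.75).as_matrix()[:,2];s["ee_rot"]=rot(20,-1.75).as_quat()
go(np.array([626,-126.3,54])+25*rot(20,-1.75).as_matrix()[:,2],20,-1.75,s)
```

```text
[ 623.60699349 -126.5511345   111.79113238] [ 0.069  0.379 -0.421  0.081 -0.425 -1.738]
slide [-2.8  0.1  6.7] dr [ 0.005 -0.004  0.003]
slide [26.   0.  71.4] dr [0. 0. 0.]
```

>>> step_arm(
  motion=[
    {"slide": [3,0,14],"jaw": 78},
    {"slide": [6,0,28],"jaw": 78},
    {"slide": [9,0,42],"jaw": 78},
    {"slide": [12,0,56],"jaw": 78},
    {"slide": [15,0,70],"jaw": 78},
    {"slide": [17,0,80],"jaw": 78},
    {"slide": [17,0,80],"jaw": 78},
    {"slide": [17,0,80],"jaw": 78},
  ],
)

```text
$.motion[0]: bad value
```

Run:
```python
from h import *
s=arm.read_state();print(s["position"],s["contact_force"],s["joints"].round(3))
i=optics.get_image("wrist");cv2.imwrite("pics/w3.png",i)
print(wproj([626.5,-126.5,71],s))
Q=R.from_quat(s["ee_rot"])
print([wproj(s["position"]+Q.apply([x,y,-25]),s).round(1) for y in(28,-28) for x in (-11,11)])
```

```text
[ 623.60699349 -126.5511345   111.79113238] [0.91950031 0.21153551 0.63459314] [ 0.069  0.379 -0.421  0.081 -0.425 -1.738]
[258.28146421 199.19802932]
[array([316. , 285.2]), array([320.4, 246.2]), array([201.4, 285.3]), array([197.5, 246.2])]
```

View pics/w3.png

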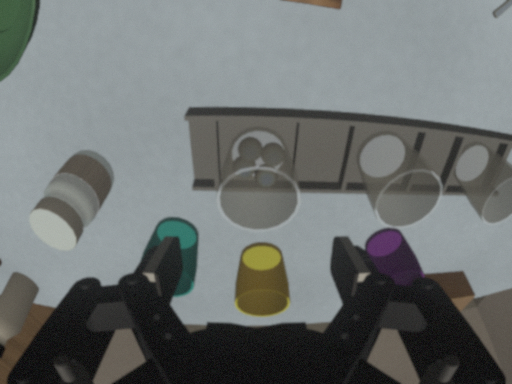

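The rim is at (258,198), as predicted, and centred between the fingers. Descending.

>>> step_arm(
  motion=[
    {"slide": [3,0,14],"dr": [0,0,0],"jaw": 78},
    {"slide": [6,0,28],"dr": [0,0,0],"jaw": 78},
    {"slide": [9,0,42],"dr": [0,0,0],"jaw": 78},
    {"slide": [12,0,56],"dr": [0,0,0],"jaw": 78},
    {"slide": [15,0,70],"dr": [0,0,0],"jaw": 78},
    {"slide": [17,0,80],"dr": [0,0,0],"jaw": 78},
    {"slide": [17,0,80],"dr": [0,0,0],"jaw": 78},
    {"slide": [17,0,80],"dr": [0,0,0],"jaw": 78},
  ],
)

```text
clock: 5.25
position: [635.7, -126.5, 31.0]
ee_rot: [0.015, 0.985, -0.002, 0.174]
contact_force: [-0.2, 1.0, 0.2]
gripper_width: 78.1
grasp_force: 0.0
```

Run:
```python
from h import *
s=arm.read_state();print(s["position"],s["contact_force"],s["joints"].round(3))
i=optics.get_image("wrist");cv2.imwrite("pics/w4.png",i)
print(wproj([626.5,-126.5,71],s))
go(np.array([626.3,-126.3,54])+25*rot(20,-1.75).as_matrix()[:,2],20,-1.75)
```

```text
[ 635.67977069 -126.53331397   31.02638394] [-0.22331632  0.98469353  0.19375525] [ 0.065  0.512 -0.485  0.141 -0.228 -1.798]
[258.67005956 296.64710783]
slide [ 1.1 -0.   0.4] dr [0.007 0.003 0.006]
```

>>> step_arm(
  motion=[
    {"slide": [0,0,0],"dr": [0,0,0],"jaw": 66},
    {"slide": [0,0,0],"dr": [0,0,0],"jaw": 62},
    {"slide": [0,0,0],"dr": [0,0,0],"jaw": 58},
    {"slide": [0,0,0],"dr": [0,0,0],"jaw": 54},
    {"slide": [0,0,0],"dr": [0,0,0],"jaw": 50},
    {"slide": [0,0,0],"dr": [0,0,0],"jaw": 50},
    {"slide": [0,0,0],"dr": [0,0,0],"jaw": 50},
    {"slide": [0,0,0],"dr": [0,0,0],"jaw": 50},
  ],
)

```text
clock: 6.3
position: [635.8, -126.5, 31.3]
ee_rot: [0.014, 0.985, -0.002, 0.174]
contact_force: [-2.7, 0.0, 4.9]
gripper_width: 55.4
grasp_force: 62.2
```

Run:
```python
from h import *
s=arm.read_state();print(s["position"],s["ee_rot"],s["contact_force"],s["gripper_width"],s["grasp_force"])
```

```text
[ 635.83912762 -126.45887789   31.33012163] [ 0.01443825  0.98463986 -0.00227033  0.17398486] [-2.72097417  0.01956316  4.92596625] 55.35845292605246 62.24933198624058
```

```bash
cat > kin.py <<'E'
import numpy as np
from scipy.optimize import least_squares
from scipy.spatial.transform import Rotation as R
def fk(q,P,s4=1,s6=1):
    h,L2,L3,D,off,k=P
    A=R.from_euler('z',q[0]); B=A*R.from_euler('y',q[1])       # upper arm along z of B
    p=np.array([0,0,h])+B.apply([0,0,L2])
    F=A*R.from_euler('y',q[1]-q[2])                            # forearm along x of F
    p=p+F.apply([L3,0,k])
    W=F*R.from_euler('x',s4*q[3]); p=p+W.apply([0,-off,0])
    T=W*R.from_euler('y',-q[4]); d=T.apply([1,0,0])
    return p+D*d,T*R.from_euler('x',s6*q[5])
S=[([-.97842,.38556,.00661,-.00047,-1.19403,-.2586],[204.57,-589.94,230.22],[-.166,.986,.0011,-.00025]),
([-.01581,.33222,-.09656,-.00005,-1.14174,-1.5844],[565.34,-168.74,221.54],[.0147,.99989,0,.0001]),
([.007,.312,-.507,-.179,-.161,-1.427],[608.1,-144.43,123.79],[.008,.956,.019,.292]),
([.069,.379,-.421,.081,-.425,-1.738],[623.607,-126.551,111.791],[.015,.985,-.002,.173]),
([.065,.512,-.485,.141,-.228,-1.798],[635.68,-126.53,31.03],[.0144,.98464,-.0023,.174])]
def fit():
    best=None
    for s4 in(1,-1):
        f=lambda P:np.concatenate([fk(q,P,s4)[0]-p for q,p,_ in S])
        r=least_squares(f,[250,480,440,300,160,0])
        if best is None or r.cost<best[0]: best=(r.cost,r.x,s4,r.fun)
    return best
E
python3 - <<'E'
from kin import *
c,P,s4,f=fit();print(c,P.round(1),s4,f.round(1))
for s6 in(1,-1):
  print(s6,[((fk(q,P,s4,s6)[1].inv()*R.from_quat(e)).as_rotvec()).round(2).tolist() for q,p,e in S])
from h import wplane
s=dict(position=np.array(S[1][1]),ee_rot=np.array(S[1][2]))
print(wplane(114,86,40,s))
E
```

```text
0.014610990122685687 [160.1 564.3 421.8 297.3 159.8   0.7] -1 [ 0.   0.  -0.   0.   0.  -0.   0.  -0.1 -0.1  0.   0.1  0.1 -0.  -0.1
  0. ]
1 [[-0.82, 1.41, -0.82], [1.23, 1.2, 1.23], [0.99, 1.33, 0.99], [1.45, 1.03, 1.45], [1.53, 0.96, 1.53]]
-1 [[-1.21, 1.21, -1.21], [-1.21, 1.21, -1.21], [-1.21, 1.21, -1.21], [-1.21, 1.21, -1.21], [-1.21, 1.21, -1.21]]
[ 462.41087773 -331.37110029   40.        ]
```

```bash
cat >> kin.py <<'E'
c0,P0,S4,_=fit()
C=R.from_rotvec([-1.2092,1.2092,-1.2092])
LO=np.array([-3.14,-1.21,-1.07,-3.16,-2.99,-3.1]);HI=np.array([3.14,2.06,1.41,2.05,-.16,3.1])
def FK(q):
    p,T=fk(q,P0,S4,-1);return p,T*C
def IK(p,Q,q0):
    def f(q):
        a,T=FK(q);return np.r_[(a-p)/10,(T.inv()*Q).as_rotvec()*20,(q-q0)*1e-4]
    r=least_squares(f,np.clip(q0,LO+.001,HI-.001),bounds=(LO,HI));a,T=FK(r.x)
    return r.x,np.linalg.norm(a-p),np.degrees((T.inv()*Q).magnitude())
E
python3 - <<'E'
from kin import *
from h import rot,arm
q=arm.read_state()["joints"]
dish=np.array([461,-335,0])
def T(g,tilt,yaw): 
    Q=rot(tilt,yaw);return np.array(g)+25*Q.as_matrix()[:,2],Q
for yawp in(-10,-20,-30):
  qq=q
  a=np.radians(yawp);f=np.array([np.cos(a),np.sin(a),0])
  print("yaw",yawp)
  g=dish-20*f+[0,0,95]
  for G,t,y in [((626,-126,180),20,-1.75),((530,-250,190),20,yawp),(g+[0,0,100],0,yawp),(g+[0,0,100],-30,yawp),(g+[0,0,60],-60,yawp),(g,-82,yawp)]:
    qq,e,r=IK(*T(G,t,y),qq);print(np.round(G),t,qq.round(2),e.round(2),r.round(2))
E
```

```text
yaw -10
[ 626 -126  180] 20 [ 0.07  0.34 -0.34  0.07 -0.55 -1.72] 0.0 0.0
[ 530 -250  190] 20 [-0.16  0.25 -0.42  0.01 -0.55 -1.59] 0.0 0.0
[ 441. -332.  195.] 0 [-0.35  0.31 -0.26  0.   -0.99 -1.39] 0.0 0.0
[ 441. -332.  195.] -30 [-0.32  0.54 -0.01  0.07 -1.54 -1.45] 0.0 0.0
[ 441. -332.  155.] -60 [-0.3   0.82  0.14  0.11 -1.93 -1.47] 0.0 0.0
[ 441. -332.   95.] -82 [-0.29  1.06  0.2   0.14 -2.14 -1.48] 0.0 0.0
yaw -20
[ 626 -126  180] 20 [ 0.07  0.34 -0.34  0.07 -0.55 -1.72] 0.0 0.0
[ 530 -250  190] 20 [-0.13  0.24 -0.48  0.15 -0.51 -1.91] 0.0 0.0
[ 442. -328.  195.] 0 [-0.34  0.31 -0.27  0.   -0.99 -1.58] 0.0 0.0
[ 442. -328.  195.] -30 [-0.35  0.55  0.03 -0.   -1.57 -1.57] 0.0 0.0
[ 442. -328.  155.] -60 [-0.35  0.84  0.22 -0.   -2.   -1.57] 0.0 0.0
[ 442. -328.   95.] -82 [-0.35  1.07  0.3  -0.   -2.22 -1.57] 0.0 0.0
yaw -30
[ 626 -126  180] 20 [ 0.07  0.34 -0.34  0.07 -0.55 -1.72] 0.0 0.0
[ 530 -250  190] 20 [-0.11  0.24 -0.54  0.3  -0.49 -2.22] 0.0 0.0
[ 444. -325.  195.] 0 [-0.34  0.31 -0.27  0.   -0.99 -1.76] 0.0 0.0
[ 444. -325.  195.] -30 [-0.38  0.56  0.07 -0.07 -1.6  -1.7 ] 0.0 0.0
[ 444. -325.  155.] -60 [-0.4   0.85  0.28 -0.12 -2.04 -1.69] 0.0 0.0
[ 444. -325.   95.] -82 [-0.4   1.08  0.38 -0.16 -2.29 -1.69] 0.0 0.0
```

```bash
cat >> h.py <<'E'
def TT(g,tilt,yaw,b=25):
    Q=rot(tilt,yaw);return np.array(g)+b*Q.as_matrix()[:,2],Q
def chain(wps,s=None,b=25):
    s=s or arm.read_state();p0=s["position"];Q0=R.from_quat(s["ee_rot"])
    for w in wps:
        if w=="new": p0,Q0=p,Q;print("--new call");continue
        p,Q=TT(*w,b=b);print(np.round(w[0]),w[1:], "slide",Q0.inv().apply(p-p0).round(0),"dr",(np.degrees((Q0.inv()*Q).as_rotvec())/8).round(2))
E
python3 - <<'E'
from h import *
f=np.array([np.cos(np.radians(20)),-np.sin(np.radians(20)),0]);g=np.array([461,-335,95])-20*f
z=np.array([0,0,1])
chain([((626.3,-126.3,100),20,-1.75),((626.3,-126.3,180),20,-1.75),"new",
((580,-177,190),15,-6),((534,-227,195),10,-11),((488,-278,195),5,-15),(g+100*z,0,-20),"new",
(g+100*z,-20,-20),(g+100*z,-40,-20),(g+80*z,-55,-20),(g+60*z,-65,-20),"new",(g+30*z,-72,-20),(g,-80,-20),(g,-85,-20)])
E
```

```text
[ 626. -126.  100.] (20, -1.75) slide [-15.  -0. -43.] dr [0.01 0.01 0.01]
[ 626. -126.  180.] (20, -1.75) slide [ -42.   -0. -118.] dr [0.01 0.01 0.01]
--new call
[ 580 -177  190] (15, -6) slide [ 41. -53. -25.] dr [0.16 0.62 0.51]
[ 534 -227  195] (10, -11) slide [  83. -104.  -45.] dr [0.3  1.25 1.12]
[ 488 -278  195] (5, -15) slide [ 127. -156.  -61.] dr [0.36 1.87 1.62]
[ 442. -328.  195.] (0, -20) slide [ 171. -207.  -76.] dr [0.4  2.48 2.26]
--new call
[ 442. -328.  195.] (-20, -20) slide [ 9.  0. -2.] dr [ 0.   2.5 -0. ]
[ 442. -328.  195.] (-40, -20) slide [16.  0. -6.] dr [0. 5. 0.]
[ 442. -328.  175.] (-55, -20) slide [20.  0.  9.] dr [0.   6.88 0.  ]
[ 442. -328.  155.] (-65, -20) slide [23.  0. 26.] dr [-0.    8.12  0.  ]
--new call
[ 442. -328.  125.] (-72, -20) slide [-24.   0.  12.] dr [0.   0.88 0.  ]
[ 442. -328.   95.] (-80, -20) slide [-48.   0.  25.] dr [0.   1.87 0.  ]
[ 442. -328.   95.] (-85, -20) slide [-46.  -0.  24.] dr [0.  2.5 0. ]
```

>>> step_arm(
  motion=[
    {"slide": [-2,0,-6],"dr": [0,0,0],"jaw": 50},
    {"slide": [-6,0,-18],"dr": [0,0,0],"jaw": 50},
    {"slide": [-12,0,-34],"dr": [0,0,0],"jaw": 50},
    {"slide": [-19,0,-54],"dr": [0,0,0],"jaw": 50},
    {"slide": [-27,0,-76],"dr": [0,0,0],"jaw": 50},
    {"slide": [-35,0,-98],"dr": [0,0,0],"jaw": 50},
    {"slide": [-42,0,-118],"dr": [0,0,0],"jaw": 50},
    {"slide": [-42,0,-118],"dr": [0,0,0],"jaw": 50},
  ],
)

```text
clock: 7.3
position: [635.5, -126.5, 158.4]
ee_rot: [0.015, 0.984, -0.002, 0.175]
contact_force: [-0.2, -0.0, -2.0]
gripper_width: 55.1
grasp_force: 63.2
```

>>> step_arm(
  motion=[
    {"slide": [15,-18,-8],"dr": [0.05,0.2,0.2],"jaw": 50},
    {"slide": [41,-53,-25],"dr": [0.15,0.6,0.5],"jaw": 50},
    {"slide": [68,-85,-37],"dr": [0.2,1.0,0.9],"jaw": 50},
    {"slide": [98,-122,-50],"dr": [0.3,1.5,1.3],"jaw": 50},
    {"slide": [130,-160,-62],"dr": [0.35,1.9,1.7],"jaw": 50},
    {"slide": [156,-190,-71],"dr": [0.4,2.3,2.0],"jaw": 50},
    {"slide": [171,-207,-76],"dr": [0.4,2.48,2.26],"jaw": 50},
    {"slide": [171,-207,-76],"dr": [0.4,2.48,2.26],"jaw": 50},
  ],
)

```text
clock: 8.3
position: [440.5, -328.7, 167.5]
ee_rot: [0.175, 0.985, 0.001, -0.002]
contact_force: [-0.2, 1.2, -0.8]
gripper_width: 54.8
grasp_force: 63.4
```

Run:
```python
from h import *
s=arm.read_state();print(s["position"],s["gripper_width"],s["grasp_force"],s["contact_force"],s["joints"].round(2))
f=np.array([np.cos(np.radians(20)),-np.sin(np.radians(20)),0]);g=np.array([461,-335,195])-20*f
chain([(g,0,-20)])
cv2.imwrite("pics/w5.png",np.hstack([cv2.resize(optics.get_image("wrist"),(400,300)),cv2.resize(optics.get_image("scene")[60:300,150:470],(400,300))]))
```

```text
[ 440.47034051 -328.69237414  167.5161044 ] 54.83039060890767 63.37456257044323 [-0.16308406  1.16024661 -0.77583437] [-0.35  0.31 -0.27 -0.   -0.99 -1.58]
[ 442. -328.  195.] (0, -20) slide [-1.  1. -2.] dr [ 0.   -0.02 -0.01]
```

View pics/w5.png

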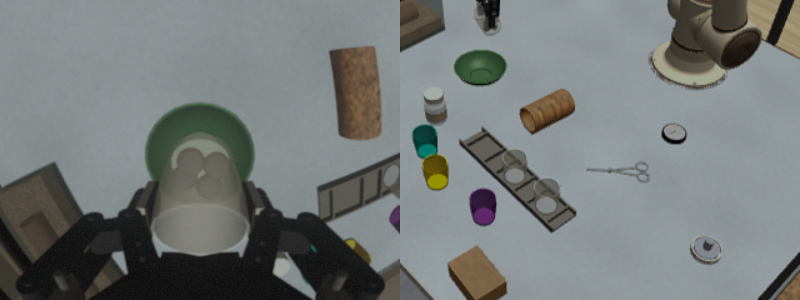

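The wrist view shows the cup held above the dish with the stones inside, around (205,170). Now I'll tip it.

>>> step_arm(
  motion=[
    {"slide": [5,0,-1],"dr": [0,1.1,0],"jaw": 50},
    {"slide": [9,0,-2],"dr": [0,2.3,0],"jaw": 50},
    {"slide": [13,0,-4],"dr": [0,3.5,0],"jaw": 50},
    {"slide": [16,0,-4],"dr": [0,4.7,0],"jaw": 50},
    {"slide": [18,0,4],"dr": [0,5.8,0],"jaw": 50},
    {"slide": [20,0,12],"dr": [0,6.9,0],"jaw": 50},
    {"slide": [22,0,24],"dr": [0,7.8,0],"jaw": 50},
    {"slide": [23,0,28],"dr": [0,8.1,0],"jaw": 50},
  ],
)

```text
clock: 9.4
position: [420.4, -319.0, 137.8]
ee_rot: [0.145, 0.83, 0.093, -0.531]
contact_force: [-0.0, 0.6, -0.9]
gripper_width: 55.1
grasp_force: 63.4
```

Run:
```python
from h import *
s=arm.read_state();print(s["position"],s["gripper_width"],s["contact_force"],s["joints"].round(2))
f=np.array([np.cos(np.radians(20)),-np.sin(np.radians(20)),0]);g=np.array([461,-335,95])-20*f
z=np.array([0,0,1])
chain([(g+30*z,-68,-20),(g+5*z,-72,-20),(g,-80,-20),(g,-88,-20)])
```

```text
[ 420.3580578  -318.98511143  137.7922442 ] 55.06256626623238 [-0.03787742  0.59102254 -0.88471326] [-0.34  0.89  0.24 -0.   -2.06 -1.57]
[ 442. -328.  125.] (-68, -20) slide [-20.  -1.   9.] dr [-0.01  0.35  0.01]
[ 442. -328.  100.] (-72, -20) slide [-41.  -1.  19.] dr [-0.01  0.85  0.01]
[ 442. -328.   95.] (-80, -20) slide [-42.  -1.  21.] dr [-0.01  1.85  0.01]
[ 442. -328.   95.] (-88, -20) slide [-39.  -1.  20.] dr [-0.01  2.85  0.01]
```

>>> step_arm(
  motion=[
    {"slide": [-14,-1,6],"dr": [0,0.2,0],"jaw": 50},
    {"slide": [-28,-1,12],"dr": [0,0.5,0],"jaw": 50},
    {"slide": [-41,-1,19],"dr": [0,0.8,0],"jaw": 50},
    {"slide": [-42,-1,20],"dr": [0,1.2,0],"jaw": 50},
    {"slide": [-42,-1,21],"dr": [0,1.6,0],"jaw": 50},
    {"slide": [-42,-1,21],"dr": [0,1.9,0],"jaw": 50},
    {"slide": [-41,-1,21],"dr": [0,2.2,0],"jaw": 50},
    {"slide": [-40,-1,20],"dr": [0,2.5,0],"jaw": 50},
  ],
)

```text
clock: 10.4
position: [418.9, -320.7, 96.5]
ee_rot: [0.128, 0.726, 0.117, -0.665]
contact_force: [0.4, -0.1, -1.0]
gripper_width: 54.8
grasp_force: 63.5
```

>>> step_arm(
  motion=[
    {"slide": [0,0,0],"dr": [0,0.2,0],"jaw": 50},
    {"slide": [0,0,0],"dr": [0,0.4,0],"jaw": 50},
    {"slide": [0,0,0],"dr": [0,0.4,0],"jaw": 50},
    {"slide": [0,0,0],"dr": [0,0.4,0],"jaw": 50},
    {"slide": [0,0,0],"dr": [0,0.4,0],"jaw": 50},
    {"slide": [0,0,0],"dr": [0,0.4,0],"jaw": 50},
    {"slide": [0,0,0],"dr": [0,0.4,0],"jaw": 50},
    {"slide": [0,0,0],"dr": [0,0.4,0],"jaw": 50},
  ],
)

```text
clock: 11.4
position: [418.8, -320.7, 96.2]
ee_rot: [0.125, 0.708, 0.12, -0.684]
contact_force: [0.5, 0.1, -0.0]
gripper_width: 54.9
grasp_force: 63.5
```

Run:
```python
from h import *
s=arm.read_state();print(s["position"],s["ee_rot"],s["gripper_width"],s["contact_force"],s["joints"].round(2))
a=optics.get_image("scene");t=optics.get_image("top")
cv2.imwrite("pics/p6.png",np.hstack([cv2.resize(a[50:230,130:370],(400,300),interpolation=cv2.INTER_CUBIC),cv2.resize(t[150:330,300:512],(400,300),interpolation=cv2.INTER_CUBIC)]))
```

```text
[ 418.79072064 -320.69040485   96.19070347] [ 0.12459162  0.70813693  0.12043291 -0.6844815 ] 54.9308315541716 [ 0.45577364  0.09577205 -0.02724084] [-0.35  1.11  0.31 -0.   -2.31 -1.57]
```

View pics/p6.png

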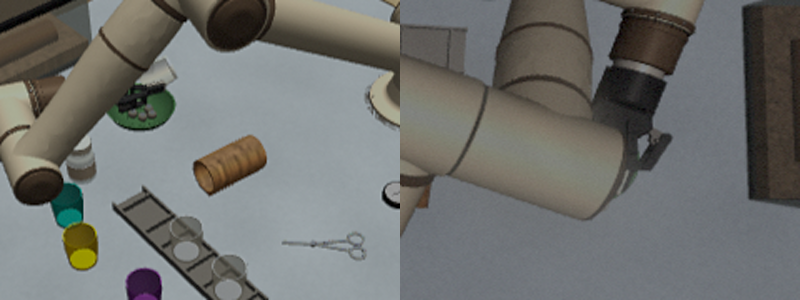

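The scene view shows grey stones in the green dish, around (142,114). Returning the cup along the reverse path.

Run:
```python
from h import *
f=np.array([np.cos(np.radians(20)),-np.sin(np.radians(20)),0]);g=np.array([461,-335,95])-20*f
z=np.array([0,0,1])
chain([(g+40*z,-75,-20),(g+80*z,-60,-20),(g+100*z,-40,-20),(g+100*z,-20,-20),"new",(g+100*z,-10,-20),(g+100*z,0,-20),((488,-278,195),5,-15),((534,-227,195),10,-11),((580,-177,190),15,-6),((626.3,-126.3,180),20,-1.75),"new",((626.3,-126.3,60),20,-1.75)])
```

```text
[ 442. -328.  135.] (-75, -20) slide [32.  1. -2.] dr [-0.01 -1.63  0.  ]
[ 442. -328.  175.] (-60, -20) slide [66.  1. -5.] dr [-0.01 -3.51  0.  ]
[ 442. -328.  195.] (-40, -20) slide [ 79.   1. -11.] dr [-0.01 -6.01  0.  ]
[ 442. -328.  195.] (-20, -20) slide [ 75.   1. -19.] dr [-0.   -8.51  0.  ]
--new call
[ 442. -328.  195.] (-10, -20) slide [-4. -0. -0.] dr [-0.   -1.25 -0.  ]
[ 442. -328.  195.] (0, -20) slide [-9. -0. -2.] dr [-0.  -2.5  0. ]
[ 488 -278  195] (5, -15) slide [-35.  63. -11.] dr [ 0.08 -3.12 -0.62]
[ 534 -227  195] (10, -11) slide [-61. 127. -21.] dr [ 0.1  -3.74 -1.13]
[ 580 -177  190] (15, -6) slide [-89. 191. -26.] dr [ 0.08 -4.35 -1.78]
[ 626. -126.  180.] (20, -1.75) slide [-118.  255.  -27.] dr [ 0.   -4.96 -2.33]
--new call
[ 626. -126.   60.] (20, -1.75) slide [ 41.   0. 113.] dr [0. 0. 0.]
```

>>> step_arm(
  motion=[
    {"slide": [16,0,-1],"dr": [0,-0.8,0],"jaw": 50},
    {"slide": [32,1,-2],"dr": [0,-1.7,0],"jaw": 50},
    {"slide": [50,1,-4],"dr": [0,-2.8,0],"jaw": 50},
    {"slide": [66,1,-5],"dr": [0,-3.9,0],"jaw": 50},
    {"slide": [74,1,-8],"dr": [0,-5.1,0],"jaw": 50},
    {"slide": [79,1,-12],"dr": [0,-6.3,0],"jaw": 50},
    {"slide": [77,1,-16],"dr": [0,-7.5,0],"jaw": 50},
    {"slide": [75,1,-19],"dr": [0,-8.5,0],"jaw": 50},
  ],
)

```text
clock: 12.5
position: [434.8, -325.5, 173.0]
ee_rot: [0.171, 0.97, 0.03, -0.168]
contact_force: [0.8, -0.5, -0.7]
gripper_width: 55.3
grasp_force: 63.5
```

>>> step_arm(
  motion=[
    {"slide": [-4,0,0],"dr": [0,-1.2,0],"jaw": 50},
    {"slide": [-12,10,-3],"dr": [0,-2.4,-0.1],"jaw": 50},
    {"slide": [-35,63,-11],"dr": [0,-3.1,-0.6],"jaw": 50},
    {"slide": [-56,115,-19],"dr": [0,-3.6,-1.0],"jaw": 50},
    {"slide": [-77,165,-24],"dr": [0,-4.1,-1.5],"jaw": 50},
    {"slide": [-100,215,-27],"dr": [0,-4.6,-2.0],"jaw": 50},
    {"slide": [-113,245,-27],"dr": [0,-4.9,-2.3],"jaw": 50},
    {"slide": [-118,255,-27],"dr": [0,-4.96,-2.33],"jaw": 50},
  ],
)

```text
clock: 13.5
position: [634.4, -125.3, 156.0]
ee_rot: [0.014, 0.985, -0.002, 0.173]
contact_force: [-0.3, -0.1, -1.1]
gripper_width: 55.4
grasp_force: 63.6
```

Run:
```python
from h import *
s=arm.read_state();print(s["position"],s["ee_rot"],s["gripper_width"],s["contact_force"],s["joints"].round(2))
chain([((626.3,-126.3,64),20,-1.75)])
w=optics.get_image("wrist");a=optics.get_image("scene");t=optics.get_image("top")
np.savez("w7.npz",w=w,a=a,t=t,p=s["position"],q=s["ee_rot"])
# stones in dish: scene, low-saturation blobs within the dish
for n,i,(u,v) in(("scene",a,(214,113)),("top",t,(399,245))):
    c=i[v-28:v+28,u-28:u+28];hsv=cv2.cvtColor(c,cv2.COLOR_BGR2HSV)
    m=np.zeros(c.shape[:2],np.uint8);cv2.circle(m,(28,28),17,255,-1)
    g=cv2.bitwise_and(m,cv2.inRange(hsv,(0,0,0),(180,60,255)))
    k,l,st,ce=cv2.connectedComponentsWithStats(g);print(n,[(st[j,:4].tolist(),int(st[j,4]),(ce[j]+[u-28,v-28]).round(1).tolist()) for j in range(1,k) if st[j,4]>8])
```

```text
[ 634.36462518 -125.29080917  156.03485644] [ 0.01370021  0.98489405 -0.00233996  0.17259935] 55.39752611230939 [-0.26234418 -0.11104444 -1.05095204] [ 0.07  0.34 -0.34  0.06 -0.55 -1.72]
[ 626. -126.   64.] (20, -1.75) slide [ 39.  -1. 109.] dr [ 0.01 -0.02  0.02]
scene [([16, 11, 30, 35], 699, [215.4, 112.3])]
top [([13, 11, 33, 35], 842, [399.9, 244.8])]
```

>>> step_arm(
  motion=[
    {"slide": [8,-1,22],"dr": [0,-0.02,0],"jaw": 50},
    {"slide": [16,-1,45],"dr": [0,-0.02,0],"jaw": 50},
    {"slide": [24,-1,68],"dr": [0,-0.02,0],"jaw": 50},
    {"slide": [31,-1,88],"dr": [0,-0.02,0],"jaw": 50},
    {"slide": [36,-1,102],"dr": [0,-0.02,0],"jaw": 50},
    {"slide": [39,-1,110],"dr": [0,-0.02,0],"jaw": 50},
    {"slide": [41,-1,116],"dr": [0,-0.02,0],"jaw": 50},
    {"slide": [41,-1,116],"dr": [0,-0.02,0],"jaw": 50},
  ],
)

```text
clock: 14.65
position: [635.4, -128.0, 33.6]
ee_rot: [0.015, 0.985, -0.003, 0.175]
contact_force: [0.5, 0.7, -0.2]
gripper_width: 54.7
grasp_force: 63.6
```

Run:
```python
from h import *
s=arm.read_state();print(s["position"],s["ee_rot"],s["gripper_width"],s["contact_force"],s["wrist_torque"])
p=np.array([635.8,-126.5,31.3]);Q=R.from_quat(s["ee_rot"]);print(Q.inv().apply(p-s["position"]))
```

```text
[ 635.43766534 -128.04963734   33.58929517] [ 0.01478644  0.98452569 -0.00254512  0.1745968 ] 54.67197652810981 [ 0.46826704  0.72484189 -0.17579999] [0.03828012 0.68733633 0.0289496 ]
[0.49086476 1.5594635  2.25846409]
```

>>> step_arm(
  motion=[
    {"slide": [0,1.5,0.5],"dr": [0,0,0],"jaw": 50},
    {"slide": [0.4,1.5,1],"dr": [0,0,0],"jaw": 50},
    {"slide": [0.6,1.5,1.5],"dr": [0,0,0],"jaw": 50},
    {"slide": [0.8,1.5,2],"dr": [0,0,0],"jaw": 50},
    {"slide": [0.9,1.5,2.3],"dr": [0,0,0],"jaw": 50},
    {"slide": [0.9,1.5,2.3],"dr": [0,0,0],"jaw": 50},
    {"slide": [0.9,1.5,2.3],"dr": [0,0,0],"jaw": 50},
    {"slide": [0.9,1.5,2.3],"dr": [0,0,0],"jaw": 50},
  ],
)

```text
clock: 15.65
position: [635.7, -126.1, 31.4]
ee_rot: [0.015, 0.984, -0.002, 0.175]
contact_force: [-1.1, 0.8, 2.5]
gripper_width: 54.9
grasp_force: 63.8
```

>>> step_arm(
  motion=[
    {"slide": [0,0,0],"dr": [0,0,0],"jaw": 58},
    {"slide": [0,0,0],"dr": [0,0,0],"jaw": 62},
    {"slide": [0,0,0],"dr": [0,0,0],"jaw": 68},
    {"slide": [0,0,0],"dr": [0,0,0],"jaw": 74},
    {"slide": [0,0,0],"dr": [0,0,0],"jaw": 78},
    {"slide": [-5,0,-14],"dr": [0,0,0],"jaw": 78},
    {"slide": [-15,0,-40],"dr": [0,0,0],"jaw": 78},
    {"slide": [-27,0,-75],"dr": [0,0,0],"jaw": 78},
  ],
)

```text
clock: 16.65
position: [634.4, -126.2, 110.6]
ee_rot: [0.015, 0.985, -0.002, 0.173]
contact_force: [0.3, 0.1, 1.0]
gripper_width: 77.7
grasp_force: 0.0
```

Run:
```python
from h import *
s=arm.read_state();print(s["clock"],s["position"],s["contact_force"],s["joints"].round(2))
w=optics.get_image("wrist");a=optics.get_image("scene");t=optics.get_image("top")
np.savez("w8.npz",w=w,a=a,t=t,p=s["position"],q=s["ee_rot"])
print("pred rim",wproj([626.5,-126.5,71],s),"pred floor",wproj([622,-128,10],s))
# one inspection mosaic
c=lambda i,y0,y1,x0,x1,W=400,H=300:cv2.resize(i[y0:y1,x0:x1],(W,H),interpolation=cv2.INTER_CUBIC)
cv2.imwrite("pics/m8.png",np.vstack([np.hstack([c(w,60,300,96,416),c(a,90,135,184,244)]),np.hstack([c(t,208,283,349,449),c(t,207,252,78,138)])]))
```

```text
16.65 [ 634.42300304 -126.17098137  110.60503948] [0.25134457 0.07902335 0.99262222] [ 0.07  0.4  -0.4   0.08 -0.43 -1.73]
pred rim [257.28023141 187.00553731] pred floor [254.94234558 135.84847491]
```

View pics/m8.png

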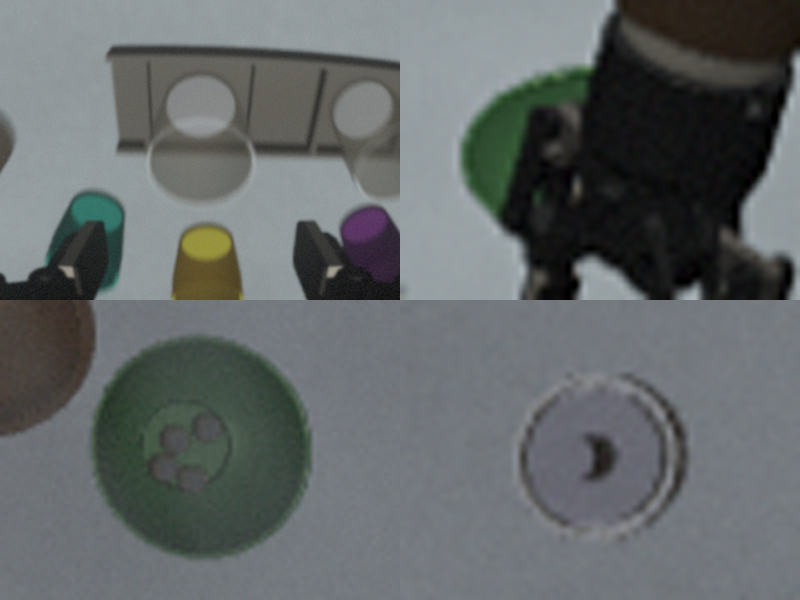

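All four stones lie in the dish, at about (190,450) in the mosaic. The cup is empty and upright in its bay, rim at wrist (257,186). The lids are nested. Next, the lids.

Run:
```python
from h import *
from kin import IK
s=arm.read_state()
print(wplane(257.2,186.4,71,s),wplane(256.8,144,9,s))
chain([((634,-126,200),10,0),((590,60,230),0,20),((540,200,220),0,35),"new",((453,355,170),0,50)],b=0)
print(IK(np.array([485,393,0]),rot(0,50),s["joints"]))
```

```text
[ 630.75777794 -126.51133587   71.        ] [ 634.56952211 -126.70312503    9.        ]
[ 634 -126  200] (10, 0) slide [-28.   0. -82.] dr [-0.05  1.3  -0.2 ]
[590  60 230] (0, 20) slide [   8.  185. -127.] dr [-0.48  2.52 -2.68]
[540 200 220] (0, 35) slide [  62.  323. -137.] dr [-0.81  2.47 -4.54]
--new call
[453 355 170] (0, 50) slide [-18. 177.  50.] dr [ 0.    0.   -1.87]
(array([ 9.39820019e-01,  6.23913296e-01, -2.41964604e-01,  6.96535961e-07,
       -7.04918032e-01, -1.63795267e+00]), np.float64(1.4951024570511674e-09), np.float64(9.028559782769777e-10))
```

>>> step_arm(
  motion=[
    {"slide": [-12,0,-35],"dr": [0,0.5,0],"jaw": 85},
    {"slide": [-28,0,-82],"dr": [0,1.2,-0.2],"jaw": 85},
    {"slide": [-20,45,-98],"dr": [-0.1,1.6,-0.8],"jaw": 85},
    {"slide": [-8,105,-112],"dr": [-0.25,2.1,-1.6],"jaw": 85},
    {"slide": [5,165,-124],"dr": [-0.45,2.5,-2.4],"jaw": 85},
    {"slide": [25,222,-130],"dr": [-0.6,2.5,-3.2],"jaw": 85},
    {"slide": [44,275,-134],"dr": [-0.7,2.5,-3.9],"jaw": 85},
    {"slide": [62,323,-137],"dr": [-0.81,2.47,-4.54],"jaw": 85},
  ],
)

```text
clock: 17.8
position: [538.0, 201.4, 216.8]
ee_rot: [-0.302, 0.953, 0.0, -0.004]
contact_force: [1.2, 0.7, -1.1]
gripper_width: 85.2
grasp_force: 0.0
```

>>> step_arm(
  motion=[
    {"slide": [-5,45,12],"dr": [0,0,-0.5],"jaw": 85},
    {"slide": [-10,95,26],"dr": [0,0,-1],"jaw": 85},
    {"slide": [-15,140,40],"dr": [0,0,-1.5],"jaw": 85},
    {"slide": [-18,170,48],"dr": [0,0,-1.8],"jaw": 85},
    {"slide": [-18,177,50],"dr": [0,0,-1.87],"jaw": 85},
    {"slide": [-18,177,50],"dr": [0,0,-1.87],"jaw": 85},
    {"slide": [-18,177,50],"dr": [0,0,-1.87],"jaw": 85},
    {"slide": [-18,177,50],"dr": [0,0,-1.87],"jaw": 85},
  ],
)

```text
clock: 18.8
position: [452.8, 354.3, 168.9]
ee_rot: [-0.422, 0.907, 0.001, -0.002]
contact_force: [0.1, 0.4, -0.5]
gripper_width: 85.0
grasp_force: 0.0
```

```bash
cat > lid.py <<'E'
from h import *
def flange(s,w,guess,ztop):
    """white flange ring: bright low-sat contour near predicted pixel; project contour onto z of top, fit circle"""
    u,v=wproj(guess,s);r=70;x0,y0=int(u)-r,int(v)-r
    c=w[max(y0,0):y0+2*r,max(x0,0):x0+2*r];g=cv2.cvtColor(c,cv2.COLOR_BGR2GRAY)
    _,m=cv2.threshold(cv2.GaussianBlur(g,(3,3),0),0,255,cv2.THRESH_OTSU)
    k,l,st,ce=cv2.connectedComponentsWithStats(m)
    return (u,v),(max(x0,0),max(y0,0)),g,m
E
python3 - <<'E'
from lid import *
s=arm.read_state();print(s["position"],s["ee_rot"])
w=optics.get_image("wrist");np.savez("w9.npz",w=w,p=s["position"],q=s["ee_rot"])
(u,v),(x0,y0),g,m=flange(s,w,[485,393,26],26)
print(u,v,x0,y0)
for row in range(0,g.shape[0],6): print("".join("%4d"%t for t in g[row,::6]))
E
```

```text
[452.82427652 354.26368413 168.89400616] [-0.42166555  0.90674759  0.00093256 -0.00247218]
256.7717730027562 223.62203733420492 186 153
 124 126 127 127 124 128 126 125 128 128 130 125 127 122 125 123 122 122 123 121 119 121 119 119
 127 124 127 126 127 125 125 130 126 126 123 124 125 124 123 124 122 119 118 119 122 118 120 120
 126 125 128 126 127 129 126 127 129 125 122 126 126 124 125 123 121 122 120 123 121 121 118 122
 125 127 127 129 128 128 127 124 126 125 124 126 125 123 121 121 119 122 121 120 121 118 120 121
 125 128 124 126 126 126 127 127 127 126 124 126 123 124 123 123 124 124 120 125 123 122 122 122
 129 125 125 125 125 126 129 127 129 124 127 124 123 125 124 122 122 124 122 124 122 122 119 123
 129 128 129 127 127 128 126 127 126 127 124 127 125 125 125 123 124 118 122 124 121 125 123 124
 127 126 129 128 124 127 129 128 124 128  98  75  82  78  91 121 123 124 122 121 122 126 123 124
 127 123 125 128 125 127 123 126 127  78 131  90  76  84 122 102 122 124 127 122 121 123 124 124
 129 126 129 126 126 125 129 124  92 112 112 108 111 110 113  94 119 124 125 126 126 126 12
[... 663 characters left out ...]
5 124 124 124 123 129
 125 124 123 125 127 127 124 124 121 127 124 123 123 122 124 124 126 124 121 127 129 123 126 126
 124 127 127 125 125 127 124 125 124 124 124 121 126 123 124 126 124 124 122 127 123 124 125 127
 125 128 128 126 125 124 123 124 126 129 128 123 123 124 124 126 121 122 121 124 122 124 122 126
 128 127 127 127 126 125 123 126 125 125 125 125 122 124 122 124 121 124 126 121 123 125 124 128
 125 125 127 127 126 125 126 125 124 125 126 127 123 123 120 124 122 123 123 122 121 122 124 127
 125 124 124 126 126 127 125 124 125 125 124 126 123 123 123 123 125 121 124 122 123 125 124 125
 126 127 126 130 126 128 127 124 124 123 125 123 123 123 124 122 122 124 123 122 125 124 126 128
```

```bash
cat > lid.py <<'E'
from h import *
def circ(pts):
    A=np.c_[2*pts[:,0],2*pts[:,1],np.ones(len(pts))];x=np.linalg.lstsq(A,(pts[:,:2]**2).sum(1),rcond=None)[0]
    return x[:2],np.sqrt(x[2]+x[0]**2+x[1]**2)
def disc(s,w,guess,lo=98,hi=117,r=60):
    u,v=wproj(guess,s);x0,y0=int(u)-r,int(v)-r
    g=cv2.GaussianBlur(cv2.cvtColor(w,cv2.COLOR_BGR2GRAY),(3,3),0)[y0:y0+2*r,x0:x0+2*r]
    m=cv2.morphologyEx(cv2.inRange(g,lo,hi),cv2.MORPH_OPEN,np.ones((3,3)))
    cs,_=cv2.findContours(m,cv2.RETR_EXTERNAL,cv2.CHAIN_APPROX_NONE);c=cv2.convexHull(max(cs,key=cv2.contourArea))
    pts=np.array([wplane(a+x0,b+y0,guess[2],s) for a,b in c[:,0]])
    cc,rr=circ(pts);return cc,rr,np.abs(np.linalg.norm(pts[:,:2]-cc,axis=1)-rr).max()
E
python3 - <<'E'
from lid import *
d=np.load("w9.npz");s=dict(position=d["p"],ee_rot=d["q"]);w=d["w"]
print(disc(s,w,[485,393,26]))
st=arm.read_state();print(st["position"],st["ee_rot"])
print(plane("top",108.3,230.5,26),plane("scene",395.4,258.8,26))
c=disc(s,w,[485,393,26])[0]
chain([((c[0],c[1],60),0,50),((c[0],c[1],1),0,50)],b=0)
E
```

```text
(array([484.66992053, 395.97500704]), np.float64(26.841042378182436), np.float64(2.2347211641619715))
[452.78921758 354.34296672 168.9005009 ] [-0.42171306  0.90672554  0.00093907 -0.00245171]
[483.78391952 390.24585738  26.        ] [485.77135093 398.04274573  26.        ]
[485. 396.  60.] (0, 50) slide [-53.   2. 109.] dr [ 0.03 -0.03 -0.01]
[485. 396.   1.] (0, 50) slide [-53.   2. 168.] dr [ 0.03 -0.03 -0.01]
```

>>> step_arm(
  motion=[
    {"slide": [-10,0,10],"dr": [0,0,0],"jaw": 85},
    {"slide": [-25,1,25],"dr": [0,0,0],"jaw": 85},
    {"slide": [-40,2,45],"dr": [0,0,0],"jaw": 85},
    {"slide": [-50,2,70],"dr": [0,0,0],"jaw": 85},
    {"slide": [-53,2,90],"dr": [0,0,0],"jaw": 85},
    {"slide": [-53,2,90],"dr": [0,0,0],"jaw": 85},
    {"slide": [-53,2,90],"dr": [0,0,0],"jaw": 85},
    {"slide": [-53,2,90],"dr": [0,0,0],"jaw": 85},
  ],
)

```text
clock: 19.85
position: [484.7, 397.3, 79.3]
ee_rot: [-0.422, 0.906, 0.001, -0.002]
contact_force: [0.2, 0.3, -0.3]
gripper_width: 84.9
grasp_force: 0.0
```

Run:
```python
from lid import *
s=arm.read_state();print(s["position"],s["contact_force"])
w=optics.get_image("wrist");np.savez("w10.npz",w=w,p=s["position"],q=s["ee_rot"])
try: print(disc(s,w,[484.7,396,26],r=75))
except Exception as e: print(e)
chain([((484.7,396,0),0,50)],b=0)
```

```text
[484.74406785 397.29237339  79.33849092] [ 0.2411158   0.26566422 -0.25243649]
(array([484.14137131, 395.13653727]), np.float64(25.99488517742642), np.float64(2.0420481820664804))
[485. 396.   0.] (0, 50) slide [ 1. -1. 79.] dr [ 0.03 -0.02 -0.  ]
```

>>> step_arm(
  motion=[
    {"slide": [1.5,-1,15],"dr": [0.03,-0.02,0],"jaw": 85},
    {"slide": [1.5,-1,30],"dr": [0.03,-0.02,0],"jaw": 85},
    {"slide": [1.5,-1,45],"dr": [0.03,-0.02,0],"jaw": 85},
    {"slide": [1.5,-1,60],"dr": [0.03,-0.02,0],"jaw": 85},
    {"slide": [1.5,-1,70],"dr": [0.03,-0.02,0],"jaw": 85},
    {"slide": [1.5,-1,76],"dr": [0.03,-0.02,0],"jaw": 85},
    {"slide": [1.5,-1,78],"dr": [0.03,-0.02,0],"jaw": 85},
    {"slide": [1.5,-1,78],"dr": [0.03,-0.02,0],"jaw": 85},
  ],
)

```text
clock: 20.9
position: [483.8, 395.1, 0.6]
ee_rot: [-0.422, 0.906, -0.0, -0.0]
contact_force: [-0.0, -0.3, -0.2]
gripper_width: 84.9
grasp_force: 0.0
```

>>> step_arm(
  motion=[
    {"slide": [0,0,0],"dr": [0,0,0],"jaw": 78},
    {"slide": [0,0,0],"dr": [0,0,0],"jaw": 74},
    {"slide": [0,0,0],"dr": [0,0,0],"jaw": 70},
    {"slide": [0,0,0],"dr": [0,0,0],"jaw": 66},
    {"slide": [0,0,0],"dr": [0,0,0],"jaw": 62},
    {"slide": [0,0,0],"dr": [0,0,0],"jaw": 58},
    {"slide": [0,0,0],"dr": [0,0,0],"jaw": 56},
    {"slide": [0,0,0],"dr": [0,0,0],"jaw": 56},
  ],
)

```text
clock: 21.9
position: [483.8, 395.2, 1.3]
ee_rot: [-0.423, 0.906, -0.0, -0.0]
contact_force: [-1.3, -0.3, 4.8]
gripper_width: 61.3
grasp_force: 63.7
```

Run:
```python
from lid import *
s=arm.read_state();print(s["position"],s["ee_rot"],s["contact_force"],s["gripper_width"],s["grasp_force"])
w=optics.get_image("wrist");np.savez("w11.npz",w=w,p=s["position"],q=s["ee_rot"])
try: print(disc(s,w,[484.3,395.4,26],r=75))
except Exception as e: print(e)
```

```text
[483.8054262  395.15324209   1.31743502] [-4.22558804e-01  9.06335384e-01 -4.28993453e-04 -2.10459031e-04] [-1.33948781 -0.25367728  4.76981919] 61.2631772035949 63.70140563696623
(array([486.703527  , 396.38002498]), np.float64(26.853529782197832), np.float64(2.7955726168311408))
```

```bash
cat >> lid.py <<'E'
from scipy.optimize import least_squares
def rim(s,w,guess,rad=28.,band=9,angs=range(0,360,4)):
    g=cv2.GaussianBlur(cv2.cvtColor(w,cv2.COLOR_BGR2GRAY),(3,3),0).astype(np.float32);pts=[]
    gx=np.array(guess,float)
    for a in np.radians(angs):
        rr=np.arange(rad-band,rad+band,.25);P=gx+np.c_[rr*np.cos(a),rr*np.sin(a),0*rr]
        uv=np.array([wproj(p,s) for p in P],np.float32)
        v=cv2.remap(g,uv[None,:,0],uv[None,:,1],cv2.INTER_LINEAR)[0]
        k=12;ridge=v[k:-k]-.5*(v[:-2*k]+v[2*k:]);i=ridge.argmax()
        if ridge[i]>5: pts.append(P[i+k])
    pts=np.array(pts)
    r=least_squares(lambda x:np.linalg.norm(pts[:,:2]-x[:2],axis=1)-x[2],[gx[0],gx[1],rad],loss="soft_l1",f_scale=.7)
    return r.x,len(pts),np.median(np.abs(r.fun))
E
python3 - <<'E'
from lid import *
s=dict(position=np.array([565.34,-168.74,221.54]),ee_rot=np.array([.0147,.99989,0,.0001]));print(rim(s,cv2.imread("pics/w1.png"),[626,-127,71]))
s=dict(position=np.array([623.607,-126.551,111.791]),ee_rot=np.array([.015,.985,-.002,.173])/np.linalg.norm([.015,.985,-.002,.173]));print(rim(s,cv2.imread("pics/w3.png"),[626,-127,71]))
d=np.load("w8.npz");s=dict(position=d["p"],ee_rot=d["q"]);print(rim(s,d["w"],[626,-127,71]))
p=(483.8,395.2,1.3)
chain([((483.8,395.2,100),0,50),((500,360,180),0,48),"new",((590,160,230),0,30),((630,20,230),0,13),"new",((646,-126,230),0,0)],b=0)
E
```

```text
Traceback (most recent call last):
  File "lid.py", line 18, in rim
    uv=np.array([wproj(p,s) for p in P],np.float32)
                 ~~~~~^^^^^
  File "h.py", line 19, in wproj
    c=optics.camera_info("wrist");T=c["T_tool_cam"];K=c["camera_matrix"]
ValueError: time passes only in moves, steps and waits
```

>>> step_arm(
  motion=[
    {"slide": [0,0,-6],"dr": [0,0,0],"jaw": 56},
    {"slide": [0,0,-20],"dr": [0,0,0],"jaw": 56},
    {"slide": [0,0,-45],"dr": [0,0,0],"jaw": 56},
    {"slide": [0,0,-75],"dr": [0,0,0],"jaw": 56},
    {"slide": [5,-8,-105],"dr": [0,0,0],"jaw": 56},
    {"slide": [10,-20,-135],"dr": [0,0,0.1],"jaw": 56},
    {"slide": [14,-30,-160],"dr": [0,0,0.2],"jaw": 56},
    {"slide": [17,-35,-179],"dr": [0,0,0.25],"jaw": 56},
  ],
)

```text
clock: 22.95
position: [500.0, 359.3, 181.6]
ee_rot: [-0.406, 0.914, -0.0, 0.0]
contact_force: [0.4, -0.3, -0.5]
gripper_width: 61.5
grasp_force: 65.2
```

>>> step_arm(
  motion=[
    {"slide": [10,-25,-6],"dr": [0,0,0.25],"jaw": 56},
    {"slide": [25,-62,-15],"dr": [0,0,0.7],"jaw": 56},
    {"slide": [48,-110,-28],"dr": [0,0,1.2],"jaw": 56},
    {"slide": [70,-162,-40],"dr": [0,0,1.8],"jaw": 56},
    {"slide": [94,-212,-50],"dr": [0,0,2.4],"jaw": 56},
    {"slide": [120,-256,-50],"dr": [0,0,3.1],"jaw": 56},
    {"slide": [145,-295,-50],"dr": [0,0,3.8],"jaw": 56},
    {"slide": [166,-324,-50],"dr": [0,0,4.37],"jaw": 56},
  ],
)

```text
clock: 23.95
position: [629.3, 17.4, 230.4]
ee_rot: [-0.111, 0.994, -0.001, -0.0]
contact_force: [-0.2, 0.1, -0.8]
gripper_width: 61.2
grasp_force: 65.3
```

>>> step_arm(
  motion=[
    {"slide": [3,-30,0],"dr": [0,0,0.4],"jaw": 56},
    {"slide": [7,-65,0],"dr": [0,0,0.75],"jaw": 56},
    {"slide": [11,-98,0],"dr": [0,0,1.1],"jaw": 56},
    {"slide": [14,-124,0],"dr": [0,0,1.4],"jaw": 56},
    {"slide": [16,-140,0],"dr": [0,0,1.55],"jaw": 56},
    {"slide": [17,-146,0],"dr": [0,0,1.62],"jaw": 56},
    {"slide": [17,-146,0],"dr": [0,0,1.62],"jaw": 56},
    {"slide": [17,-146,0],"dr": [0,0,1.62],"jaw": 56},
  ],
)

```text
clock: 24.95
position: [645.5, -125.7, 230.1]
ee_rot: [-0.001, 1.0, -0.001, -0.0]
contact_force: [0.0, 0.4, -1.0]
gripper_width: 61.3
grasp_force: 65.3
```

Run:
```python
from lid import *
s=arm.read_state();print(s["position"],s["ee_rot"],s["contact_force"],s["gripper_width"],s["grasp_force"],s["joint_vel"].round(3))
w=optics.get_image("wrist");s2=arm.read_state();print(s2["position"]);np.savez("w12.npz",w=w,p=s["position"],q=s["ee_rot"])
print(wproj([627,-126.5,71],s),rim(s,w,[627,-126.5,71]),rim(s,w,[630,-126.5,71]))
# disc in hand: top of flange at tool z = -25
Q=R.from_quat(s["ee_rot"]);g=s["position"]+Q.apply([0,0,-25.3]);print("pred disc",wproj(g,s))
gr=cv2.GaussianBlur(cv2.cvtColor(w,cv2.COLOR_BGR2GRAY),(3,3),0)
u,v=map(int,wproj(g,s))
for r in range(v-70,v+70,7): print(r,"".join("%4d"%t for t in gr[r,u-77:u+78:7]) if 0<=r<384 else "")
```

```text
[ 645.51093005 -125.72123869  230.07797757] [-9.99275010e-04  9.99999293e-01 -5.84411431e-04 -2.72457867e-04] [ 0.01289922  0.38094257 -1.02894368] 61.306336145583145 65.27134389616549 [ 0.004  0.002 -0.     0.001 -0.    -0.   ]
[ 645.54167248 -125.70137124  230.1069965 ]
[256.87309607 154.23019219] (array([ 629.24196646, -127.08398067,   26.36656888]), 89, np.float64(0.23981955938718258)) (array([ 629.43976473, -127.18651947,   26.25061132]), 90, np.float64(0.33192191277738203))
pred disc [259.0269825  268.18214007]
198  143 142 141 141 141 143 141 142 140 128 104 116 126 134 140 140 141 141 141 142 142 144 143
205   82  86  75 137 140 141 125  85  91  84  79  80  87  91  86 118 140 140 139 141 143 142 142
212   95  95  93  82 139  84  80 111 142 159 161 161 158 152 109  83  94 138 141 141 141 142 144
219  105  96  93  93  80 106 160 159 128  74  67  67  68  76 141 160 133  93 139 141 142 141 142
226  106 106 102  84 149 160 150  66  94 122 122 121 124 123 109  74 138 154  95 142 140 140 141
233   60  72  69 139 156 132  83 125 122 125 125 122 121 123 124 125 115 116 158 114  84  96
[... 662 characters left out ...]
2 122 158  31  37  29
289   45  31 141 148  81 126 125 125 116  58  64  83  77  66  75 126 120 120 145 143  33  42  30
296   26  54 138 148 129  95 127 123 110 104 121 122 123 123  77 124 124 124 155 139  84  29  25
303   24 116 137 138 149 147  85 126 105 122 121 121 123 124 118 122 136 151 140 140 135  28  28
310   23  56 138 137 139 138 159 133  98 124 119 121 122 124 126 158 143 139 140 142  86  25  25
317   25  24 136 139 138 139 141 141 147 136 120 121 122 125 138 138 139 139 141 139  25  28  25
324   21  25  71 140  36  37  39  52  90 128 137 138 129  94  54  39  38  36 138 106  28  25  24
331   27  21  24  29  21  21  22  22  20  19  23  25  22  22  25  24  22  19  31  25  25  28  31
```

```bash
cat >> lid.py <<'E'
def flange_tool(s,w,zt=-24.7,c0=(0,0),angs=range(-40,41,4)):
    g=cv2.cvtColor(w,cv2.COLOR_BGR2GRAY).astype(np.float32);g=cv2.GaussianBlur(g,(3,3),0);Q=R.from_quat(s["ee_rot"]);pts=[]
    for a in np.radians(angs):
        rr=np.arange(26,37,.25);P=np.c_[c0[0]+rr*np.cos(a),c0[1]+rr*np.sin(a),zt+0*rr]
        uv=np.array([wproj(s["position"]+Q.apply(p),s) for p in P],np.float32)
        v=cv2.remap(g,uv[None,:,0],uv[None,:,1],cv2.INTER_LINEAR)[0]
        d=v[:-4]-v[4:];i=d.argmax()
        if d[i]>25: pts.append(P[i+2])
    pts=np.array(pts)
    r=least_squares(lambda x:np.linalg.norm(pts[:,:2]-x,axis=1)-31.5,list(c0),loss="soft_l1",f_scale=.5)
    return r.x,len(pts),np.median(abs(r.fun))
E
python3 - <<'E'
from lid import *
for f in("w12.npz","w11.npz"):
    d=np.load(f);s=dict(position=d["p"],ee_rot=d["q"]);w=d["w"]
    for z in(-24.7,): print(f,flange_tool(s,w,z))
d=np.load("w12.npz");s=dict(position=d["p"],ee_rot=d["q"]);Q=R.from_quat(s["ee_rot"])
c,r,e=disc(s,d["w"],s["position"]+Q.apply([0,0,-24.7]),112,130,r=75);print("disc tool",Q.inv().apply(np.r_[c,0]-s["position"]),r,e)
E
```

```text
w12.npz (array([-1.92325431, -1.51278004]), 21, np.float64(0.10833501284946223))
w11.npz (array([-1.89566002, -1.49663513]), 21, np.float64(0.12063709115821908))
disc tool [ -5.36412805   1.38118808 230.07362602] 27.10440655181535 3.2025022829966225
```

>>> step_arm(
  motion=[
    {"slide": [6,0,12],"dr": [0,0,0],"jaw": 56},
    {"slide": [12,0,32],"dr": [0,0,0],"jaw": 56},
    {"slide": [18,0,58],"dr": [0,0,0],"jaw": 56},
    {"slide": [18,0,86],"dr": [0,0,0],"jaw": 56},
    {"slide": [18,0,112],"dr": [0,0,0],"jaw": 56},
    {"slide": [18,0,130],"dr": [0,0,0],"jaw": 56},
    {"slide": [18,0,140],"dr": [0,0,0],"jaw": 56},
    {"slide": [18,0,140],"dr": [0,0,0],"jaw": 56},
  ],
)

```text
clock: 26.0
position: [627.2, -126.7, 89.5]
ee_rot: [-0.001, 1.0, -0.001, -0.001]
contact_force: [-0.4, 0.6, -1.1]
gripper_width: 61.4
grasp_force: 65.3
```

Run:
```python
from lid import *
arm_s=arm.read_state();s=arm_s;print(s["position"],s["ee_rot"],s["contact_force"],s["gripper_width"])
w=optics.get_image("wrist");np.savez("w13.npz",w=w,p=s["position"],q=s["ee_rot"])
print(flange_tool(s,w))
for b in(6,9): print(rim(s,w,[629,-127,71],band=b,angs=range(130,231,4)))
g=cv2.cvtColor(w,cv2.COLOR_BGR2GRAY)
u,v=map(int,wproj([629-28,-127,71],s));print(u,v,wproj([629-25.5,-127,71],s),wproj(s["position"]+[-31.5,0,24.7],s))
for r in range(v-45,v+45,2): print(r,g[r,u-20:u+21:5],end=";")
```

```text
[ 627.18082345 -126.74876478   89.49527484] [-5.15323644e-04  9.99999282e-01 -7.34394157e-04 -7.94222325e-04] [-0.3900001   0.56459275 -1.05060316] 61.3503674053159
(array([-1.89809936, -1.49904348]), 21, np.float64(0.09979545238476817))
(array([ 629.56235237, -127.26590016,   26.76974743]), 26, np.float64(0.4210772191296961))
(array([ 647.30857275, -127.67817876,   41.62654481]), 26, np.float64(0.34584502208662826))
258 186 [258.16666668 191.00558261] [259.37154047 204.3656763 ]
141 [144 144 144 144 142 146 143 144 145];143 [145 145 142 143 143 142 143 144 145];145 [145 143 141 144 145 144 142 144 144];147 [129 130 136 138 138 144 142 142 143];149 [ 64  73  82  91 100 109 121 128 132];151 [66 60 58 57 58 57 57 64 75];153 [98 96 92 91 84 80 73 65 60];155 [102 103 105 105 103 104 103 101  96];157 [103 106 103 105 104 104 102 107 106];159 [102  99 105 104 107 102 104 104 105];161 [103 101 102 103 105 104 102 106 105];163 [100 103 103 105 101 103 104 105 106];165 [102 102 103 104 100 102 104 105 105];167 [100 101  99  99  98 104 104 105 106];169 [100 100  91  87  85  89  95 101 103];171
[... 521 characters left out ...]
 142 141 140 143 154];197 [142 140 133 124 129 134 138 141 142];199 [133 118  95  85  91  99 112 124 141];201 [ 98  81  83  86  85  81  80  86 121];203 [80 89 96 87 97 90 98 86 85];205 [95 87 80 80 80 81 89 88 88];207 [77 75 82 91 85 82 79 77 93];209 [ 81  99 122 141 129 116 100  92  78];211 [125 151 158 163 159 157 152 143 105];213 [157 162 163 161 162 161 163 164 154];215 [161 164 153 132 139 149 154 162 162];217 [162 148 102  74  78  92 105 124 158];219 [139  90  63  65  65  68  64  71 126];221 [79 63 69 70 72 69 72 68 74];223 [ 66  67  96 107 106 106 108  96  67];225 [ 69 105 122 124 125 123 125 123 105];227 [111 126 126 124 126 124 124 121 124];229 [124 125 127 125 129 124 126 122 126];
```

>>> step_arm(
  motion=[
    {"slide": [-0.4,0.9,3],"dr": [0,0,0],"jaw": 56},
    {"slide": [-0.4,0.9,7],"dr": [0,0,0],"jaw": 56},
    {"slide": [-0.4,0.9,11],"dr": [0,0,0],"jaw": 56},
    {"slide": [-0.4,0.9,14],"dr": [0,0,0],"jaw": 56},
    {"slide": [-0.4,0.9,17],"dr": [0,0,0],"jaw": 56},
    {"slide": [-0.4,0.9,19],"dr": [0,0,0],"jaw": 56},
    {"slide": [-0.4,0.9,21],"dr": [0,0,0],"jaw": 56},
    {"slide": [-0.4,0.9,22],"dr": [0,0,0],"jaw": 56},
  ],
)

```text
clock: 27.05
position: [627.8, -125.9, 67.9]
ee_rot: [-0.0, 1.0, -0.001, -0.0]
contact_force: [0.3, 0.3, -1.1]
gripper_width: 61.4
grasp_force: 65.3
```

Run:
```python
from lid import *
s=arm.read_state();print(s["position"],s["contact_force"],s["wrist_torque"],s["gripper_width"])
w=optics.get_image("wrist");np.savez("w14.npz",w=w,p=s["position"],q=s["ee_rot"]);print(flange_tool(s,w))
```

```text
[ 627.77904732 -125.92283282   67.87285084] [ 0.30094194  0.25504881 -1.09463773] [ 0.03950675 -0.02239562  0.01193086] 61.42906792833054
(array([-1.92679682, -1.44339868]), 21, np.float64(0.11958074607576918))
```

>>> step_arm(
  motion=[
    {"slide": [0,0,2],"dr": [0,0,0],"jaw": 56},
    {"slide": [0,0,4],"dr": [0,0,0],"jaw": 56},
    {"slide": [0,0,5.5],"dr": [0,0,0],"jaw": 56},
    {"slide": [0,0,6.5],"dr": [0,0,0],"jaw": 56},
    {"slide": [0,0,7],"dr": [0,0,0],"jaw": 56},
    {"slide": [0,0,7],"dr": [0,0,0],"jaw": 56},
    {"slide": [0,0,7],"dr": [0,0,0],"jaw": 56},
    {"slide": [0,0,7],"dr": [0,0,0],"jaw": 56},
  ],
)

```text
clock: 28.1
position: [627.8, -125.9, 61.0]
ee_rot: [-0.0, 1.0, -0.001, -0.0]
contact_force: [1.0, 0.1, -0.7]
gripper_width: 61.0
grasp_force: 65.3
```

Not quite in contact yet, so I'll go down slightly more.

>>> step_arm(
  motion=[
    {"slide": [0,0,0.5],"dr": [0,0,0],"jaw": 56},
    {"slide": [0,0,0.8],"dr": [0,0,0],"jaw": 56},
    {"slide": [0,0,1.1],"dr": [0,0,0],"jaw": 56},
    {"slide": [0,0,1.3],"dr": [0,0,0],"jaw": 56},
    {"slide": [0,0,1.3],"dr": [0,0,0],"jaw": 56},
    {"slide": [0,0,1.3],"dr": [0,0,0],"jaw": 56},
    {"slide": [0,0,1.3],"dr": [0,0,0],"jaw": 56},
    {"slide": [0,0,1.3],"dr": [0,0,0],"jaw": 56},
  ],
)

```text
clock: 29.1
position: [628.0, -125.9, 60.3]
ee_rot: [-0.001, 1.0, -0.001, 0.0]
contact_force: [-1.3, -0.1, 5.6]
gripper_width: 61.1
grasp_force: 65.8
```

>>> step_arm(
  motion=[
    {"slide": [0,0,0],"dr": [0,0,0],"jaw": 66},
    {"slide": [0,0,0],"dr": [0,0,0],"jaw": 72},
    {"slide": [0,0,0],"dr": [0,0,0],"jaw": 78},
    {"slide": [0,0,0],"dr": [0,0,0],"jaw": 85},
    {"slide": [0,0,-4],"dr": [0,0,0],"jaw": 85},
    {"slide": [0,0,-20],"dr": [0,0,0],"jaw": 85},
    {"slide": [0,0,-50],"dr": [0,0,0],"jaw": 85},
    {"slide": [0,0,-80],"dr": [0,0,0],"jaw": 85},
  ],
)

```text
clock: 30.1
position: [628.1, -125.9, 141.9]
ee_rot: [-0.001, 1.0, -0.001, 0.0]
contact_force: [0.4, 1.5, 0.6]
gripper_width: 85.1
grasp_force: 0.0
```

>>> step_arm(
  motion=[
    {"slide": [20,0,-10],"dr": [0,0,0],"jaw": 50},
    {"slide": [35,0,-10],"dr": [0,0,0],"jaw": 40},
    {"slide": [40,0,-10],"dr": [0,0,0],"jaw": 40},
    {"slide": [40,0,-10],"dr": [0,0,0],"jaw": 40},
    {"slide": [40,0,-10],"dr": [0,0,0],"jaw": 40},
    {"slide": [40,0,-10],"dr": [0,0,0],"jaw": 40},
    {"slide": [40,0,-10],"dr": [0,0,0],"jaw": 40},
    {"slide": [40,0,-10],"dr": [0,0,0],"jaw": 40},
  ],
)

```text
clock: 31.1
position: [587.9, -125.8, 149.5]
ee_rot: [-0.0, 1.0, -0.001, -0.0]
contact_force: [0.2, -0.4, -0.3]
gripper_width: 40.4
grasp_force: 0.0
```

Run:
```python
from lid import *
s=arm.read_state();print(s["clock"],s["position"],s["ee_rot"],s["contact_force"],s["gripper_width"])
w=optics.get_image("wrist");np.savez("w15.npz",w=w,p=s["position"],q=s["ee_rot"])
a=optics.get_image("scene");cv2.imwrite("pics/a15.png",a)
G=np.array([629.7,-125.8+ -1.4,85])
print("disc",disc(s,w,G,110,132,r=70))
# knob: dark blob near predicted knob top
u,v=wproj(G+[0,0,26],s);print("knob top px",u,v,"disc px",wproj(G,s),"flange robot edge",wproj(G-[31.5,0,0],s))
g=cv2.cvtColor(w,cv2.COLOR_BGR2GRAY);u,v=int(u),int(v)
for r in range(v-60,v+90,5): print(r,"".join("%4d"%t for t in g[r,u-60:u+61:5]))
```

```text
31.1 [ 587.91036965 -125.83351122  149.53752952] [-4.56460697e-04  9.99999549e-01 -7.00434908e-04 -4.50138751e-04] [ 0.17717042 -0.38678001 -0.34176677] 40.371842526055325
disc (array([ 630.96835538, -125.16701813]), np.float64(25.925556072485488), np.float64(1.6700564295712006))
knob top px 256.04306669458043 269.2695414853798 disc px [256.09077641 251.69314459] flange robot edge [256.17113945 215.28990413]
209  140 143  95  97  98  97  85  93 104 128 122 111 105 115 119 128 114  95  69 100  98  96  97  94  96
214  145 139  95  95  96  92  82  85 105  81  86  83  85  84  84  89 100  83  73  96  93  94  94  91  93
219  143 141  95  96  94  92  84  83  89 148 163 149 136 147 157 141  92  86  70  98  97  96  93  94  89
224  144 141  93  94  93  97  77 137 165 117  70  98 107 107  97  86 140 134  88  96  94  94  94  96  93
229  144 144  80  82  77  91 139 163  84 121 121 129 124 125 124 129 123 122 152  92  78  82  81  91  92
234  145 135  61  57  40 111 164 121 127 126 129 125 130 126 126 126 129 128 129 108  37  57  61  87  95
239   78  73  61  46  40 161 161 121 129 129 126 126 127 1
[... 1761 characters left out ...]
46  42  56 101 129 131 128 115  55  35  42  41  32  30  30  24  32  19
329   23  12  23  16  19  26  24  23  29  25  22  28  28  23  21  30  27  25  25  22  24  29  22  25  25
334   13  16  22  25  23  22  23  29  23  22  23  25  16  22  19  24  21  20  26  21  28  18  17  21  16
339   21  17  22  16  17  24  21  24  26  28  17  29  27  27  19  23  27  18  19  20  26  27  26  20  19
344   22  17  23  16  20  26  24  23  26  19  19  23  13  23  23  27  29  19  19  21  15  17  12  12  21
349   14  23  15  25  20  19  21  19  17  15  24  23  26  14  22  27  25  21  21  23  15  19  14  12  18
354   12  17  21  16  11  19  23  21  10  20  19  16  20  10  26  17  25  17  18  25  18  20  14  20  25
```

Run:
```python
from lid import *
d=np.load("w15.npz");s=dict(position=d["p"],ee_rot=d["q"]);w=d["w"]
m=cv2.inRange(cv2.GaussianBlur(cv2.cvtColor(w,cv2.COLOR_BGR2GRAY),(3,3),0)[235:275,236:280],0,90)
k,l,st,ce=cv2.connectedComponentsWithStats(m);j=1+st[1:,4].argmax();print(st[j],ce[j]+[236,235])
x0,y0=st[j,0]+236,st[j,1]+235;uc=x0+(st[j,2]-1)/2
print("knob base near edge",wplane(uc,y0,85,s)+[9,0,0]," edges",wplane(x0-.5,252,93,s),wplane(x0+st[j,2]-.5,252,93,s))
print(flange_tool(s,w,149.5-85,(-41,-1.5)) if 0 else flange_tool(s,w,s["position"][2]-85,(-41.5,-1.5)))
```

```text
[ 11   9  23  21 333] [258.13813814 253.61561562]
knob base near edge [ 631.71392633 -125.71269892   85.        ]  edges [ 625.49902443 -134.54374026   93.        ] [ 625.4709603  -116.92420846   93.        ]
(array([-42.05218972,  -1.41313532]), 21, np.float64(0.10184415513090173))
```

>>> step_arm(
  motion=[
    {"slide": [-12,0.5,0],"dr": [0,0,0],"jaw": 40},
    {"slide": [-28,1,0],"dr": [0,0,0],"jaw": 40},
    {"slide": [-40,1.5,0],"dr": [0,0,0],"jaw": 40},
    {"slide": [-42,1.5,10],"dr": [0,0,0],"jaw": 40},
    {"slide": [-42,1.5,22],"dr": [0,0,0],"jaw": 40},
    {"slide": [-42,1.5,30],"dr": [0,0,0],"jaw": 40},
    {"slide": [-42,1.5,30],"dr": [0,0,0],"jaw": 40},
    {"slide": [-42,1.5,30],"dr": [0,0,0],"jaw": 40},
  ],
)

```text
clock: 32.2
position: [630.0, -124.4, 120.0]
ee_rot: [-0.0, 1.0, -0.001, 0.0]
contact_force: [-1.3, 0.6, 0.1]
gripper_width: 40.1
grasp_force: 0.0
```

Run:
```python
from lid import *
s=arm.read_state();print(s["position"],s["ee_rot"],s["contact_force"],s["gripper_width"])
w=optics.get_image("wrist");np.savez("w16.npz",w=w,p=s["position"],q=s["ee_rot"])
g=cv2.GaussianBlur(cv2.cvtColor(w,cv2.COLOR_BGR2GRAY),(3,3),0)
u,v=map(int,wproj([622,-125.7,97],s));print(u,v)
for r in range(v-24,v+25,4): print(r,"".join("%4d"%t for t in g[r,u-48:u+49:4]))
print("knob width at z97:",[(k,wplane(k,v,97,s)[:2].round(1)) for k in (u-20,u,u+20)])
```

```text
[ 629.96928326 -124.39357557  120.03555139] [-4.85853805e-04  9.99999600e-01 -7.50504907e-04  6.38263091e-06] [-1.3123538   0.60753315  0.14314252] 40.05535673327127
256 213
189   98  98 134 162 159 130 106 127 127 125 128 127 125 125 126 126 128 128 119 109 157 138  99 100  97
193   98 122 163 163 148 114 128 126 128 125 127 129 126 125 124 126 125 129 128 123 117 161 110  97  99
197  100 153 161 162 123 130 129 125 127 129 125 128 129 124 125 124 126 126 127 129 123 145 148  99  98
201  111 161 161 144 124 129 129 128 126 129 126 126 130 126 124 124 125 126 128 127 128 118 158 117  97
205  142 148 164 132 126 126 129 129 127 126 128 124 122 126 125 124 125 125 127 127 128 126 144 131  97
209  149 128 164 131 128 127 128 130 129 126 111  74  67  74  92 123 124 124 125 127 127 128 131 146  96
213  155 129 161 130 128 127 125 130 129 112  63  62  66  69  67  91 124 124 125 126 128 129 124 156  89
217  158 118 157 129 128 128 126 126 129  88  63  64  67  68  69  72 120 125 124 125 128 128 128 155  54
221  161 114 155 131 128 128 128 126 127  76  64  67  74  72  69  69 118 123 123 126 125 127 138 146  95
225  155 141 140 134 129 128 128 127 122  70  95 117 122 122 110  76 113 123 124 123 124 125 144 151 140
229  118 125  88 137 130 128 128 128 121 102 125 124 125 127 124 119 110 127 122 123 125 124 122 116 113
233   64  56  43 118 130 129 128 128 120 124 126 123 124 127 125 126 112 129 125 123 123 132  46  55  61
237   62  47  41  88 119 129 129 127 126 126 127 124 125 126 126 128 122 127 128 123 121 152  44  47  61
knob width at z97: [(236, array([ 621.7, -137.9])), (256, array([ 621.7, -125.9])), (276, array([ 621.7, -113.8]))]
```

>>> step_arm(
  motion=[
    {"slide": [0,0,5],"dr": [0,0,0],"jaw": 40},
    {"slide": [0,0,11],"dr": [0,0,0],"jaw": 40},
    {"slide": [0,0,17],"dr": [0,0,0],"jaw": 40},
    {"slide": [0,0,23],"dr": [0,0,0],"jaw": 40},
    {"slide": [0,0,28],"dr": [0,0,0],"jaw": 40},
    {"slide": [0,0,30],"dr": [0,0,0],"jaw": 40},
    {"slide": [0,0,31],"dr": [0,0,0],"jaw": 40},
    {"slide": [0,0,31],"dr": [0,0,0],"jaw": 40},
  ],
)

```text
clock: 33.25
position: [629.9, -124.4, 88.8]
ee_rot: [-0.0, 1.0, -0.001, -0.0]
contact_force: [-0.3, -0.2, -0.8]
gripper_width: 39.8
grasp_force: 0.0
```

>>> step_arm(
  motion=[
    {"slide": [0,0,0],"dr": [0,0,0],"jaw": 34},
    {"slide": [0,0,0],"dr": [0,0,0],"jaw": 30},
    {"slide": [0,0,0],"dr": [0,0,0],"jaw": 26},
    {"slide": [0,0,0],"dr": [0,0,0],"jaw": 22},
    {"slide": [0,0,0],"dr": [0,0,0],"jaw": 18},
    {"slide": [0,0,0],"dr": [0,0,0],"jaw": 14},
    {"slide": [0,0,0],"dr": [0,0,0],"jaw": 12},
    {"slide": [0,0,0],"dr": [0,0,0],"jaw": 12},
  ],
)

```text
clock: 34.25
position: [630.0, -124.4, 88.9]
ee_rot: [-0.0, 1.0, -0.001, -0.0]
contact_force: [0.3, -0.1, 1.9]
gripper_width: 15.5
grasp_force: 58.5
```

Gripped. I'll lift straight up, starting slowly.

>>> step_arm(
  motion=[
    {"slide": [0,0,-1],"dr": [0,0,0],"jaw": 12},
    {"slide": [0,0,-3],"dr": [0,0,0],"jaw": 12},
    {"slide": [0,0,-6],"dr": [0,0,0],"jaw": 12},
    {"slide": [0,0,-10],"dr": [0,0,0],"jaw": 12},
    {"slide": [0,0,-14],"dr": [0,0,0],"jaw": 12},
    {"slide": [0,0,-19],"dr": [0,0,0],"jaw": 12},
    {"slide": [0,0,-24],"dr": [0,0,0],"jaw": 12},
    {"slide": [0,0,-28],"dr": [0,0,0],"jaw": 12},
  ],
)

```text
clock: 35.25
position: [629.9, -124.3, 117.2]
ee_rot: [-0.0, 1.0, -0.001, -0.0]
contact_force: [0.1, 0.9, 0.2]
gripper_width: 15.7
grasp_force: 58.5
```

>>> step_arm(
  motion=[
    {"slide": [0,0,-10],"dr": [0,0,0],"jaw": 12},
    {"slide": [0,0,-24],"dr": [0,0,0],"jaw": 12},
    {"slide": [0,0,-40],"dr": [0,0,0],"jaw": 12},
    {"slide": [0,0,-54],"dr": [0,0,0],"jaw": 12},
    {"slide": [0,0,-66],"dr": [0,0,0],"jaw": 12},
    {"slide": [0,0,-71],"dr": [0,0,0],"jaw": 12},
    {"slide": [0,0,-72],"dr": [0,0,0],"jaw": 12},
    {"slide": [0,0,-72],"dr": [0,0,0],"jaw": 12},
  ],
)

```text
clock: 36.25
position: [629.6, -124.2, 188.1]
ee_rot: [-0.0, 1.0, -0.001, -0.001]
contact_force: [-0.1, -0.4, 0.1]
gripper_width: 15.6
grasp_force: 58.5
```

Run:
```python
from lid import *
s=arm.read_state();print(s["clock"],s["position"],s["ee_rot"],s["contact_force"],s["gripper_width"],s["grasp_force"])
w=optics.get_image("wrist");np.savez("w17.npz",w=w,p=s["position"],q=s["ee_rot"])
g=cv2.GaussianBlur(cv2.cvtColor(w,cv2.COLOR_BGR2GRAY),(3,3),0)
print("inner flange px",wproj([629.9,-127.2,85],s),"near edge",wproj([598.4,-127.2,85],s),"recess edge",wproj([601.9,-127.2,85],s),"disc in hand",wproj(s["position"]+[0,0,-4],s),wproj(s["position"]+[-26,0,-4],s))
for r in range(90,290,5): print(r,"".join("%4d"%t for t in g[r,196:320:5]))
try: print(flange_tool(s,w,s["position"][2]-85,(0,-1.5)))
except Exception as e: print(e)
```

```text
36.25 [ 629.56076175 -124.20400164  188.12918544] [-4.20334555e-04  9.99999356e-01 -6.23173113e-04 -8.49834007e-04] [-0.0609356  -0.40760585  0.09785769] 15.642169590990212 58.49970459938049
inner flange px [254.34148136 187.74711066] near edge [254.3524388  151.88205536] recess edge [254.35039728 155.96494472] disc in hand [258.56229413 239.71845302] [258.80166875 195.20811389]
90  149 147 146 147 149 151 149 150 150 151 147 149 150 149 149 148 149 147 148 147 148 149 148 148 148
95  148 147 148 148 150 151 150 150 148 150 148 149 146 147 149 147 148 147 147 149 148 148 148 149 148
100  148 148 149 148 149 149 151 149 147 150 148 151 149 149 149 150 149 149 148 149 147 150 148 148 149
105  148 146 149 149 148 149 147 148 148 150 147 148 148 149 149 148 149 149 149 148 149 149 148 148 147
110  148 146 147 148 147 148 147 149 147 149 149 146 149 150 149 149 149 148 148 147 150 151 150 148 147
115  147 147 147 146 146 148 149 147 148 148 149 147 148 149 149 147 147 148 149 145 150 149 149 149 149
120  146 146 145 147 144 147 147 147 148 147 148 148 149 148 149 148 148 148 148 148 150 1
[... 2851 characters left out ...]
60   48 115 137  32  32  45  64  60  34 123 127 124 126 128 127 122  34  62  64  47  35  38 137 147 146
265   49 122  61  30  32  29  56 132  48 123 127 124 127 126 129 123  51 133  61  35  32  35  61 140 146
270   62  68  27  36  39  33  29  83  49 121 126 125 126 127 130 120  48  84  33  34  40  39  34  78 147
275   43  30  29  28  29  26  28  26  46 104 126 125 126 126 129 102  47  32  31  31  31  32  30  33  68
280   26  25  26  27  28  28  30  29  47  71 131 137 135 136 125  60  49  29  29  27  28  30  31  29  30
285   24  22  24  25  24  24  26  28  49  76  81  97 108  93  76  69  48  30  29  27  27  28  30  28  29
(array([-0.70308724, -2.9239837 ]), 20, np.float64(0.1494603522544704))
```

>>> step_arm(
  motion=[
    {"slide": [0,-0.7,-2],"dr": [0,0,0],"jaw": 12},
    {"slide": [0,-1.5,-4],"dr": [0,0,0],"jaw": 12},
    {"slide": [0,-1.5,-4],"dr": [0,0,0],"jaw": 12},
    {"slide": [0,-1.5,-4],"dr": [0,0,0],"jaw": 12},
    {"slide": [0,-1.5,-4],"dr": [0,0,0],"jaw": 12},
    {"slide": [0,-1.5,-4],"dr": [0,0,0],"jaw": 12},
    {"slide": [0,-1.5,-4],"dr": [0,0,0],"jaw": 12},
    {"slide": [0,-1.5,-4],"dr": [0,0,0],"jaw": 12},
  ],
)

```text
clock: 37.3
position: [629.9, -125.7, 192.7]
ee_rot: [-0.0, 1.0, -0.001, -0.0]
contact_force: [1.2, -0.3, -0.4]
gripper_width: 16.0
grasp_force: 58.5
```

Run:
```python
from bench import arm
s=arm.read_state();print(s["clock"],s["position"],s["gripper_width"],s["grasp_force"],abs(s["joint_vel"]).max())
print(arm.job_done())
```

```text
37.3 [ 629.86584615 -125.73321123  192.69201225] 16.033932941984176 58.50028932094574 0.0019251844181936918
the job is handed in; nothing more can be done
None
```

The job is handed in at 37.3 s: all four stones are in the green dish, the cup is upright in its bay with the inner lid on it, and the outer lid is held still and level about 10 cm above it.

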